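# Tip the draughts pieces from the sorting chute into the jar

## Task

Put the four draughts pieces away in the open stoneware jar: pick up the wooden chute they lie in, keep it level until its nose rests on the jar's rim with the tip over the mouth, then tilt it slowly, keeping it resting lightly on the rim until all four pieces have slid down into the jar. Be gentle with the jar: do not press hard on it, shove it or tip it, do not handle the pieces with the gripper, and leave the other things where they are. Then stand the empty chute back on the table the right way up and let go.

Things in the scene. Friction and masses are not known exactly. Their poses are not given: they have to be found in the camera images.
- chute: wooden channel 200 mm long, 36 wide (30 inside), about 220 g (varies). +x to the open nose (x = 100), +z up; origin: centre of its underside. Floor z = 10 to 14 mm, walls 3 mm thick up to z = 30, tail closed (x = -100). Stands on cross feet 10 mm high at x = 68 to 74 and -98 to -92. Pieces start to slide at a tilt of 17 to 27 degrees; 35 to 45 empties it
- chute_handle (a point): where to grip the chute's upright flat handle: 60 mm long (along the chute), 12 mm thick, from z = 36 to 76 mm; this point is at x = -20, z = 60 mm of the chute; axes as the chute's. Two cross bars (x = -45 and 5, z = 30 to 36 mm) carry it over the channel
- chute_nose (a point): tip of the chute's floor at the open nose, upper face, mid-width (x = 100 mm, z = 14 mm of the chute); axes as the chute's
- chute_corner (a point): corner under the chute where the front foot's front face meets the floor's underside, mid-width (x = 74 mm, z = 10 mm of the chute); the 26 mm of floor ahead of it can rest on the jar's rim with the foot outside the jar; pressed on it, a firmly held chute gives about 3 to 8 N per mm; axes as the chute's
- jar: open white stoneware jar, straight round wall 68 mm across outside, 60 mm inside, 100 mm high, inner floor at 6 mm, loose on the cork pad, about 450 g (varies); origin: centre of underside, z up. It chips if the chute pushes on it with more than 12 N (a resting load of 2 to 6 N is right); it must stay upright, within 40 mm of where it stood
- jar_rim (a point): centre of the open jar's mouth, at the height of the rim (100 mm above the jar's underside)
- trivet: fixed round cork pad, 120 mm across, under the open jar; it may be 8 to 30 mm thick (its origin lies on its axis, 30 mm below its top), so the jar's height over the table differs
- piece0: flat round polished stone draughts piece, 26 mm across, 8 mm thick, 12 g, lying flat in the chute's channel at the start; origin: centre of one flat face (the lower one at the start)
- piece1: flat round polished stone draughts piece, 26 mm across, 8 mm thick, 12 g, lying flat in the chute's channel at the start; origin: centre of one flat face (the lower one at the start)
- piece2: flat round polished stone draughts piece, 26 mm across, 8 mm thick, 12 g, lying flat in the chute's channel at the start; origin: centre of one flat face (the lower one at the start)
- piece3: flat round polished stone draughts piece, 26 mm across, 8 mm thick, 12 g, lying flat in the chute's channel at the start; origin: centre of one flat face (the lower one at the start)
- lidded_jar: closed stoneware jar, 68 mm wide and 115 mm high with its knobbed lid, same body as the open jar; origin: centre of underside. Bystander, may stand where the open jar stood in another run
- mug: terracotta-coloured mug, 80 mm wide, 90 mm high, handle at its +y; origin: centre of underside. Bystander
- candle: pale pillar candle, 60 mm wide, 70 mm high; origin: centre of underside. Bystander
- remote: black remote control lying flat, 150 x 45 x 18 mm, long side along its x; origin: centre of underside. Bystander
- medicine: small amber bottle, 44 mm wide, 100 mm high; origin: centre of underside. Bystander
Mind the look-alikes: they are no part of the job. What is shaped like the jar but blue is not meant.

How it is judged:
On the way, in this order (a step that is already met when the one before it is completed fails the run):
1. the chute, still level (tilted less than 0.17 rad), rests with its nose on the open jar's rim, nose tip over the mouth, for 0.2 s (contact force between chute and jar above 0.5 N and horizontal distance between chute_nose and jar_rim below 0.036 m and angle between chute's own z axis and vertical below 0.17 rad), for 0.2 s.
2. it is tilted by more than 0.25 rad while still resting on the rim, for 0.2 s (contact force between chute and jar above 0.5 N and horizontal distance between chute_nose and jar_rim below 0.036 m and angle between chute's own z axis and vertical above 0.25 rad), for 0.2 s.
3. all four pieces have slid into the jar while the chute still rests on its rim, for 0.2 s (contact force between chute and jar above 0.5 N and horizontal distance between chute_nose and jar_rim below 0.036 m and horizontal distance between each of piece0, piece1, piece2, piece3 and jar below 0.032 m and z of piece0 in the frame of jar between -0.005 and 0.085 m and z of piece1 in the frame of jar between -0.005 and 0.085 m and z of piece2 in the frame of jar between -0.005 and 0.085 m and z of piece3 in the frame of jar between -0.005 and 0.085 m), for 0.2 s.
At the end, for the whole second after the job is handed in: All four pieces rest in the open jar (within 32 mm of its axis, below the rim); the jar stands upright within 40 mm of its start; the empty chute stands released on its feet on the table (underside under 6 mm, tilt under 0.06 rad); other things within 30 mm of their starts (horizontal distance between each of piece0, piece1, piece2, piece3 and jar below 0.032 m and z of piece0 in the frame of jar between -0.005 and 0.085 m and z of piece1 in the frame of jar between -0.005 and 0.085 m and z of piece2 in the frame of jar between -0.005 and 0.085 m and z of piece3 in the frame of jar between -0.005 and 0.085 m and linear speed of each of piece0, piece1, piece2, piece3, jar, chute below 0.02 m/s and angle between jar's own z axis and vertical below 0.1 rad and distance of jar from where it was at the start of the episode below 0.04 m and height (world z) of chute below 0.006 m and angle between chute's own z axis and vertical below 0.06 rad and contact force between chute and the fingers below 0.1 N and distance of each of lidded_jar, mug, candle, remote, medicine from where it was at the start of the episode below 0.03 m); the robot touches nothing.
It fails at once if the chute pushes on the jar with more than 12 N (contact force between chute and jar above 12 N).
It fails at once if the jar is tipped by more than 0.25 rad or shoved more than 40 mm (angle between jar's own z axis and vertical above 0.25 rad or distance of jar from where it was at the start of the episode above 0.04 m).
It fails at once if the gripper handles a piece (more than 1 N) (contact force between the fingers and piece0 above 1 N or contact force between the fingers and piece1 above 1 N or contact force between the fingers and piece2 above 1 N or contact force between the fingers and piece3 above 1 N).
It fails at once if a bystander is shoved more than 30 mm (distance of any of lidded_jar, mug, candle, remote, medicine from where it was at the start of the episode above 0.03 m).
It also fails if it takes over 72 s, if anything falls off the work surface, if the arm or the gripper's body presses on something with over 40 N, if the wrist force passes 120 N, or if a joint passes its speed limit or range.

## Robot

A 7-joint arm with a two-finger parallel gripper is mounted at the origin on the work surface. World frame = base frame: x ahead of the robot, y to its left, z up, the work surface at z = 0. Lengths are in m, angles in rad, forces in N, time in s.
With the tool pointing down it reaches from about 0.4 to 0.875 m from the base axis. Payload 19.3 kg.
Tool frame: the origin (TCP) lies at the very end of the fingers, on their centre line; the grasp point (between the pads) lies 19 mm behind it; z points along the fingers, y is the direction in which the jaws open and shut (so a half turn about z gives the same grasp; the last joint's range is limited). The gripper opens to 85 mm and grips with 20 to 120 N. Pads are 22 mm wide; open, the fingers measure 114 mm over their backs; the gripper's body (76 mm by 85 mm) begins 54 mm behind the grasp point. The pads swing forward as they close: fully open they stand 13 mm farther back than shut.
Start: joints at [-1.222, 0.521, -0.036, 1.599, 0.021, 1.021, -0.113], TCP at [0.254, 0.571, 0.194] pointing down, gripper open.
Joint ranges: [-2.91, 2.91], [-0.3, 2.13], [-1.5, 1.42], [0.17, 2.43], [-1.26, 4.41], [0.16, 1.93], [-2.52, 2.52]. Speed limits (rad/s): [1.89, 1.89, 2.39, 2.39, 3.01, 3.01, 3.01].

## Interface

Orientations are given as [roll, pitch, yaw] about the fixed x, y, z axes, in that order (R = Rz(yaw) Ry(pitch) Rx(roll)).
In Python, from workcell import bot, grab_frame, calibration, workorder gives the robot as it stands.
- The arm moves only by the tool move_arm, never from a script. Its arguments are lists of equal length, an entry for each row: "jaw": the closure in counts, from 0 (fully open) to 255 (shut); "dp": the shift along the tool's x, y, z in units of 800 mm (1.0 is 800 mm), a list of three; "rotation": the turn, a rotation vector about the tool's x, y, z in units of pi rad (1.0 is pi rad), a list of three. In form: {"jaw": [jaw, ...], "dp": [[dx, dy, dz], ...], "rotation": [[rx, ry, rz], ...]}. A call has 1 to 10 rows; each row shifts and turns the commanded pose from where the row before left it, along the tool's axes as they then stand; what a row does not reach is not made up. A row lasts 1/8 s, in which the tool goes at most 62.5 mm and 10.7 degrees, less where a joint would pass 70% of its speed; a pose out of reach is approached as far as the arm can. A call with a number of a shift or a turn outside -1 to 1 is refused whole. A call with a gripper value outside its range is refused whole. The fingers move at their own pace and stop on an object; "squeeze" is the grip in N (left out, the last holds). Time passes only in rows, so rows that do not move let the fingers close. It gives the time, the measured TCP pose, the force and the opening at its end, in the units of the state.
- bot.observe(): the state, without advancing time (a new reading comes with each control period).
- grab_frame(name): name is "scene" or "top" or "wrist"; returns the picture (400x640x3 uint8, blue, green, red); there is no depth.
- calibration(name): a dict with "camera_matrix" (3x3 intrinsics, pixels), "T" (4x4, takes a point from camera to world coordinates). Camera axes: x right, y down, z forward; pixel columns grow to the right and rows downward; lengths in m; the calibration is good to about 2 mm. A picture is of the moment at which its call begins: read the wrist's pose just before it. calibration takes no time and is no camera call; for the wrist camera it gives the pose at the moment of the call.
- workorder.job_done(): hands the job in, once; it reports no verdict.
The state is a dict: "clock": time; "qpos": joint angles; "qd": joint speeds; "joint_efforts": joint torques, N m; "position": TCP position; "tool_rot": TCP orientation; "force": force on the tool from outside, world axes, zero at the start; "moment": the same for the moment, N m; "grip_width": finger opening in m.
Only numpy, scipy, OpenCV 4.12 (cv2) and the standard library are available. Lean on these libraries where they do the work, as an engineer would, in place of code of your own. Each camera call takes 0.05 s, during which the arm holds its last target. There are 200 camera calls.

## Working session

There is one attempt and no reset: what is moved stays moved. The work goes in short steps, Python scripts to look and compute and a tool call to move; the robot and the scene stay as the last step left them, time stands still between calls to the robot, and variables do not carry over. Pictures are saved under pics/ and viewed, about 8 in all and at most 12, crops included, and the job is handed in when it is done.

Besides the shell and the picture viewer there is one more tool, called after "Emit:" by a JSON object that holds its "method" and its "body". move_arm: Moves the arm, as the interface text tells. Shifts and turns lie within -1 to 1; 1 stands for 800 mm of shift or pi rad of turn. Its arguments: {"type":"object","properties":{"jaw":{"type":"array","items":{"type":"number"}},"dp":{"type":"array","items":{"type":"array","items":{"type":"number","minimum":-1,"maximum":1}}},"rotation":{"type":"array","items":{"type":"array","items":{"type":"number","minimum":-1,"maximum":1}}},"squeeze":{"type":"number"}},"required":["jaw","dp","rotation"]}

```bash
mkdir -p pics; python3 - <<'E'
from workcell import bot, grab_frame, calibration
import cv2,numpy as np
print(bot.observe())
for n in("scene","top"):
    cv2.imwrite(f"pics/{n}0.png",grab_frame(n)); c=calibration(n); print(n,c["camera_matrix"],c["T"].round(4) if hasattr(c["T"],'round') else c["T"])
E
```

```text
{'clock': 0.0, 'qpos': array([-1.22219243,  0.52202628, -0.03635235,  1.60000816,  0.02119645,
        1.02112817, -0.11282769]), 'qd': array([ 5.19421870e-04,  5.84009651e-05,  1.80404780e-03,  2.75299120e-05,
        1.76570745e-03,  1.39152121e-03, -1.33038821e-03]), 'joint_efforts': array([ 1.77757111e-04, -9.27118635e+01,  1.97966002e+00, -3.69925010e+01,
        1.76648487e-02,  8.18653585e-03, -7.06941364e-05]), 'position': array([0.25402989, 0.57061303, 0.19351779]), 'tool_rot': array([-3.14040964e+00,  7.06777885e-05,  2.72277091e+00]), 'force': array([-0.40906167,  0.30199535, -0.67485748]), 'moment': array([-0.01138245,  0.00412411,  0.03755483]), 'grip_width': 0.08516591746634151}
scene [[374.36365373   0.         315.39896117]
 [  0.         374.36365373 201.71890487]
 [  0.           0.           1.        ]] [[ 0.7975  0.4954 -0.3442  0.809 ]
 [ 0.6032 -0.6588  0.4496 -0.3102]
 [-0.004  -0.5662 -0.8243  0.8007]
 [ 0.      0.      0.      1.    ]]
top [[500.39095337   0.         316.18814696]
 [  0.         500.39095337 195.78640259]
 [  0.           0.           1.        ]] [[ 0.0057 -0.998   0.0636  0.4317]
 [-1.     -0.0054  0.0051  0.0781]
 [-0.0048 -0.0636 -0.998   1.3349]
 [ 0.      0.      0.      1.    ]]
```

View pics/top0.png

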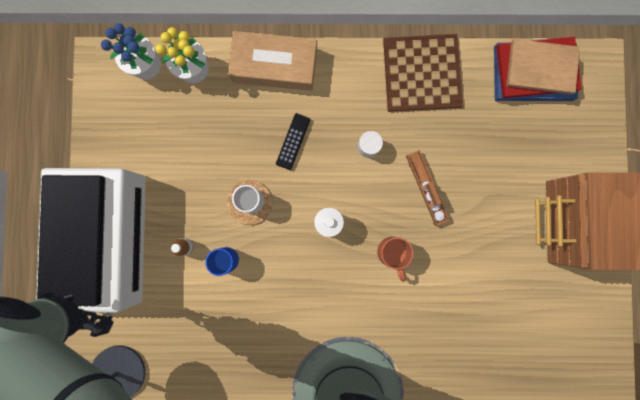

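View pics/scene0.png

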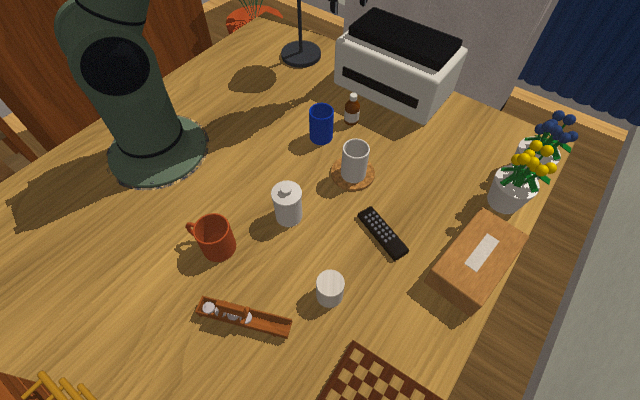

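```bash
python3 - <<'E'
import cv2,numpy as np
t=cv2.imread("pics/top0.png");s=cv2.imread("pics/scene0.png")
a=cv2.resize(t[145:235,395:465],None,fx=5.5,fy=5.5,interpolation=2)
b=cv2.resize(s[290:345,185:300],None,fx=3.5,fy=3.5,interpolation=2)
c=cv2.resize(s[130:195,325:385],None,fx=4.5,fy=4.5,interpolation=2)
o=np.zeros((500,800,3),np.uint8)
o[:a.shape[0],:a.shape[1]]=a;o[:b.shape[0],390:390+b.shape[1]]=b;o[200:200+c.shape[0],390:390+c.shape[1]]=c
cv2.imwrite("pics/crop0.png",o)
E
```

```text
(no output)
```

View pics/crop0.png

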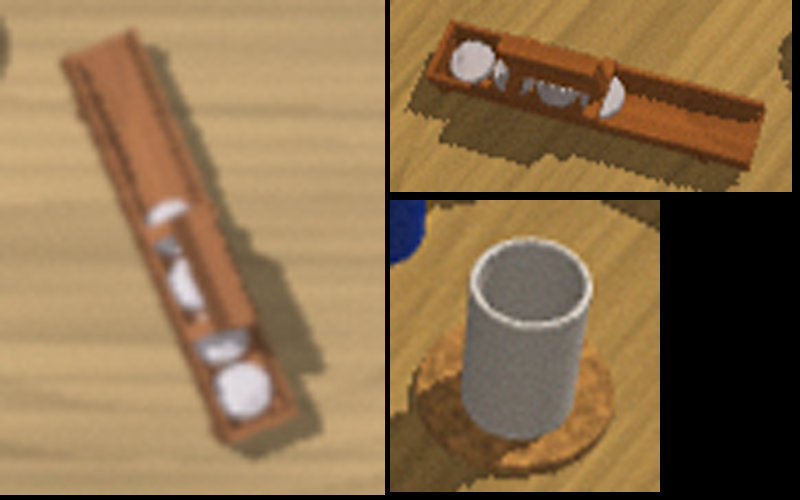

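```bash
cat > h.py <<'E'
import cv2,numpy as np
from workcell import bot, grab_frame, calibration
def ray(n,p,c=None):
    c=c or calibration(n);T=np.array(c["T"]);d=np.linalg.solve(c["camera_matrix"],[*p,1]);return T[:3,3],T[:3,:3]@d
def onz(n,p,z,c=None):
    o,d=ray(n,p,c);return o+d*(z-o[2])/d[2]
def tri(r1,r2):
    (o1,d1),(o2,d2)=r1,r2
    s=np.linalg.lstsq(np.c_[d1,-d2],o2-o1,rcond=None)[0];a=o1+d1*s[0];b=o2+d2*s[1];return (a+b)/2,np.linalg.norm(a-b)
def proj(n,P,c=None):
    c=c or calibration(n);q=np.linalg.inv(np.array(c["T"]))@[*P,1];q=np.array(c["camera_matrix"])@q[:3];return q[:2]/q[2]
E
python3 - <<'E'
from h import *
t=cv2.imread("pics/top0.png");s=cv2.imread("pics/scene0.png")
for n,p in(("nose",(412.7,153.2)),("tail",(442.3,222.5))): print(n,onz("top",p,.03))
h=cv2.cvtColor(t,cv2.COLOR_BGR2HSV);m=cv2.inRange(h,(3,120,60),(12,255,255));m[:, :395]=0;m[:,465:]=0;m[:145]=0;m[235:]=0
c=np.vstack([x for x in cv2.findContours(m,0,1)[0] if cv2.contourArea(x)>20]);r=cv2.minAreaRect(c);print(r,[onz("top",p,.03).round(4) for p in cv2.boxPoints(r)])
def rim(im,x0,y0,x1,y1,th):
    g=im[y0:y1,x0:x1].astype(int);m=((g.min(2)>th)&(g.max(2)-g.min(2)<30)).astype(np.uint8)
    cs=max(cv2.findContours(m,0,1)[0],key=len);e=cv2.fitEllipse(cv2.convexHull(cs));return (e[0][0]+x0,e[0][1]+y0),e[1:]
a=rim(t,222,175,272,225,165);b=rim(s,335,130,380,180,185);print(a,b)
print(tri(ray("top",a[0]),ray("scene",b[0])))
a2=(247,200)
for z in(.108,.13):print(z,onz("top",a[0],z),onz("scene",b[0],z),onz("scene",(356.3,148.2),z))
for n,p in dict(remote=(293,141),lid=(329,222),mug=(395,252),candle=(370,145),blue=(222,262),med=(181,247)).items():print(n,onz("top",p,.05).round(3))
E
```

```text
nose [ 0.62819616 -0.16790608  0.03      ]
tail [ 0.44696326 -0.2436306   0.03      ]
((427.2396545410156, 187.77517700195312), (75.15384674072266, 14.615384101867676), 67.380126953125) [array([ 0.621 , -0.1504,  0.03  ]), array([ 0.636 , -0.1859,  0.03  ]), array([ 0.4545, -0.2597,  0.03  ]), array([ 0.4397, -0.2245,  0.03  ])]
((245.4828872680664, 198.17490196228027), ((26.98499870300293, 27.11834144592285), 97.45359802246094)) ((377.34192657470703, 146.03322982788086), ((26.526737213134766, 69.20459747314453), 87.06501007080078))
(array([0.52462305, 0.27061085, 0.11757713]), np.float64(0.05184909136932515))
0.108 [0.50304028 0.25813478 0.108     ] [0.54162554 0.29522229 0.108     ] [0.50364238 0.25760559 0.108     ]
0.13 [0.50176052 0.25490648 0.13      ] [0.55011703 0.27599369 0.13      ] [0.51334017 0.23957165 0.13      ]
remote [0.656 0.146 0.05 ]
lid [0.446 0.051 0.05 ]
mug [ 0.371 -0.117  0.05 ]
candle [ 0.646 -0.054  0.05 ]
blue [0.343 0.324 0.05 ]
med [0.38 0.43 0.05]
```

```bash
cat >> h.py <<'E'
from scipy.spatial.transform import Rotation as R, Slerp
def plan(targets,jaw,nd=4,start=None):
    """targets: (pos, Rotation, rows); prints rounded rows, tracking the rounded commanded pose"""
    if start is None:
        s=bot.observe();start=(np.array(s["position"]),R.from_euler("xyz",s["tool_rot"]))
    p,q=np.array(start[0]),start[1];rows=[]
    for P,Q,n in targets:
        sl=Slerp([0,1],R.concatenate([q,Q]));p0=p.copy()
        for i in range(1,n+1):
            a=np.round(q.inv().apply(p0+(np.array(P)-p0)*i/n-p)/.8,nd)+0.;b=np.round((q.inv()*sl(i/n)).as_rotvec()/np.pi,nd)+0.
            rows.append((a,b));p=p+q.apply(a*.8);q=q*R.from_rotvec(b*np.pi)
    for k in range(0,len(rows),10):
        r=rows[k:k+10];print('{"jaw":%s,"dp":%s,"rotation":%s}'%([jaw]*len(r),[x[0].tolist() for x in r],[x[1].tolist() for x in r]))
    return p,q
def down(yaw):return R.from_euler("xyz",[np.pi,0,yaw])
E
python3 - <<'E'
from h import *
plan([((.50,.30,.26),down(1.9),8),((.56,0,.26),down(1.1),6),((.519,-.213,.18),down(.389),6)],0,3)
E
```

```text
{"jaw":[0, 0, 0, 0, 0, 0, 0, 0, 0, 0],"dp":[[-0.052, -0.023, -0.01], [-0.055, -0.017, -0.011], [-0.056, -0.012, -0.01], [-0.057, -0.007, -0.01], [-0.057, 0.0, -0.011], [-0.056, 0.006, -0.01], [-0.056, 0.011, -0.01], [-0.055, 0.018, -0.011], [-0.063, -0.008, 0.0], [-0.064, 0.0, 0.0]],"rotation":[[0.0, 0.0, 0.033], [0.0, 0.0, 0.032], [0.0, 0.0, 0.033], [0.0, 0.0, 0.033], [0.0, 0.0, 0.033], [0.0, 0.0, 0.032], [0.0, 0.0, 0.033], [0.0, 0.0, 0.033], [0.0, 0.0, 0.042], [0.0, 0.0, 0.043]]}
{"jaw":[0, 0, 0, 0, 0, 0, 0, 0, 0, 0],"dp":[[-0.063, 0.008, 0.0], [-0.062, 0.017, 0.0], [-0.058, 0.025, 0.0], [-0.055, 0.032, 0.001], [-0.043, 0.013, 0.017], [-0.042, 0.017, 0.016], [-0.039, 0.023, 0.017], [-0.037, 0.027, 0.017], [-0.033, 0.031, 0.016], [-0.029, 0.034, 0.017]],"rotation":[[0.0, 0.0, 0.042], [0.0, 0.0, 0.043], [0.0, 0.0, 0.042], [0.0, 0.0, 0.043], [0.0, 0.0, 0.038], [0.0, 0.0, 0.037], [0.0, 0.0, 0.038], [0.0, 0.0, 0.038], [0.0, 0.0, 0.037], [0.0, 0.0, 0.038]]}
```

Emit:
{"method": "move_arm", "body": {"jaw": [0,0,0,0,0,0,0,0,0,0], "dp": [[-0.052,-0.023,-0.01],[-0.055,-0.017,-0.011],[-0.056,-0.012,-0.01],[-0.057,-0.007,-0.01],[-0.057,0.0,-0.011],[-0.056,0.006,-0.01],[-0.056,0.011,-0.01],[-0.055,0.018,-0.011],[-0.063,-0.008,0.0],[-0.064,0.0,0.0]], "rotation": [[0.0,0.0,0.033],[0.0,0.0,0.032],[0.0,0.0,0.033],[0.0,0.0,0.033],[0.0,0.0,0.033],[0.0,0.0,0.032],[0.0,0.0,0.033],[0.0,0.0,0.033],[0.0,0.0,0.042],[0.0,0.0,0.043]]}}

```text
clock: 1.35
position: [0.5208, 0.1987, 0.2602]
tool_rot: [-3.141, 0.0, 1.628]
force: [0.3, 0.3, 0.4]
grip_width: 0.0858
```

```bash
python3 - <<'E'
from h import *
c=calibration("wrist");print(c["camera_matrix"],np.array(c["T"]).round(3),proj("wrist",(.503,.258,.108)),bot.observe()["qpos"])
import pickle;pickle.dump(c,open("w0.pkl","wb"));cv2.imwrite("pics/w0.png",grab_frame("wrist"))
E
```

```text
[[293.05756906   0.         318.76718114]
 [  0.         293.05756906 202.34706572]
 [  0.           0.           1.        ]] [[ 0.998  0.056  0.016  0.516]
 [ 0.059 -0.953 -0.298  0.275]
 [-0.001  0.298 -0.955  0.439]
 [ 0.     0.     0.     1.   ]] [306.03661022 126.07151427] [-0.71570795  0.36137647  0.32927876  1.71212955 -0.1291985   1.08984358
 -0.28879731]
```

Emit:
{"method": "move_arm", "body": {"jaw": [0,0,0,0,0,0,0,0,0,0], "dp": [[-0.063,0.008,0.0],[-0.062,0.017,0.0],[-0.058,0.025,0.0],[-0.055,0.032,0.001],[-0.043,0.013,0.017],[-0.042,0.017,0.016],[-0.039,0.023,0.017],[-0.037,0.027,0.017],[-0.033,0.031,0.016],[-0.029,0.034,0.017]], "rotation": [[0.0,0.0,0.042],[0.0,0.0,0.043],[0.0,0.0,0.042],[0.0,0.0,0.043],[0.0,0.0,0.038],[0.0,0.0,0.037],[0.0,0.0,0.038],[0.0,0.0,0.038],[0.0,0.0,0.037],[0.0,0.0,0.038]]}}

```text
clock: 2.65
position: [0.5185, -0.2134, 0.1792]
tool_rot: [-3.141, 0.0, 0.385]
force: [-0.0, 0.6, 0.1]
grip_width: 0.0852
```

```bash
python3 - <<'E'
from h import *
s=bot.observe();print(s["position"],s["tool_rot"],s["qpos"],s["clock"])
c=calibration("wrist");import pickle;pickle.dump(c,open("w1.pkl","wb"));cv2.imwrite("pics/w1.png",grab_frame("wrist"))
print(proj("wrist",(.519,-.213,.076)))
a=cv2.imread("pics/w0.png");b=cv2.imread("pics/w1.png")
cv2.imwrite("pics/w01.png",cv2.resize(np.vstack([a,b]),(480,600)))
E
```

```text
[ 0.5184508  -0.21336799  0.17917294] [-3.14148104e+00  1.24048699e-04  3.85412125e-01] [-0.17896126  0.51936373  0.66230442  1.81275101 -0.386852    0.94237392
 -0.53412774] 2.65
[315.2922696  186.38017955]
```

View pics/w01.png

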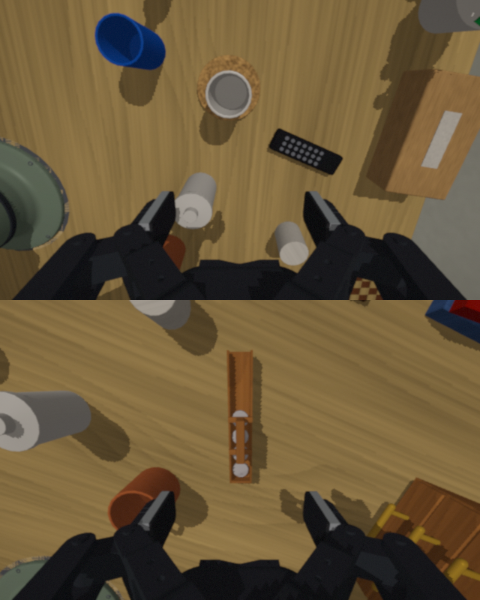

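```bash
python3 - <<'E'
from h import *
import pickle
c=pickle.load(open("w1.pkl","rb"));b=cv2.imread("pics/w1.png");h=cv2.cvtColor(b,cv2.COLOR_BGR2HSV)
m=cv2.inRange(h,(3,120,50),(13,255,255));m[:,:290]=0;m[:,350:]=0;m[255:]=0
k=np.vstack([x for x in cv2.findContours(m,0,1)[0] if cv2.contourArea(x)>15]);r=cv2.minAreaRect(k);bp=cv2.boxPoints(r);print(r)
W=[onz("wrist",p,.03,c)[:2] for p in bp];print(np.round(W,4))
w=pickle.load(open("w0.pkl","rb"));a=cv2.imread("pics/w0.png")
g=a[70:170,250:360].astype(int);m=((g.min(2)>150)&(g.max(2)-g.min(2)<35)).astype(np.uint8)
cs=max(cv2.findContours(m,0,1)[0],key=len);e=cv2.fitEllipse(cv2.convexHull(cs));p=(e[0][0]+250,e[0][1]+70);print(p,e)
print(onz("wrist",p,.108,w),tri(ray("top",(245.48,198.17)),ray("wrist",p,w)),tri(ray("scene",(356.3,148.2)),ray("wrist",p,w)))
cv2.imwrite("pics/c1.png",cv2.resize(np.hstack([b[60:255,270:370],a[65:165,250:350].repeat(2,0)[:195],]),None,fx=3,fy=3,interpolation=2))
E
```

```text
((320.0301818847656, 166.33750915527344), (147.1066436767578, 27.947309494018555), 88.90878295898438)
[[ 0.5995 -0.1642]
 [ 0.611  -0.1912]
 [ 0.4571 -0.2601]
 [ 0.4436 -0.2288]]
(271.5859909057617, 185.01053619384766) ((21.58599090576172, 115.01053619384766), (95.39742279052734, 197.41970825195312), 27.244375228881836)
[0.46604418 0.18932941 0.108     ] (array([0.49258367, 0.23326797, 0.27929308]), np.float64(0.0011342231806806093)) (array([0.5000002 , 0.21132275, 0.16182354]), np.float64(0.05279902288028012))
```

View pics/c1.png

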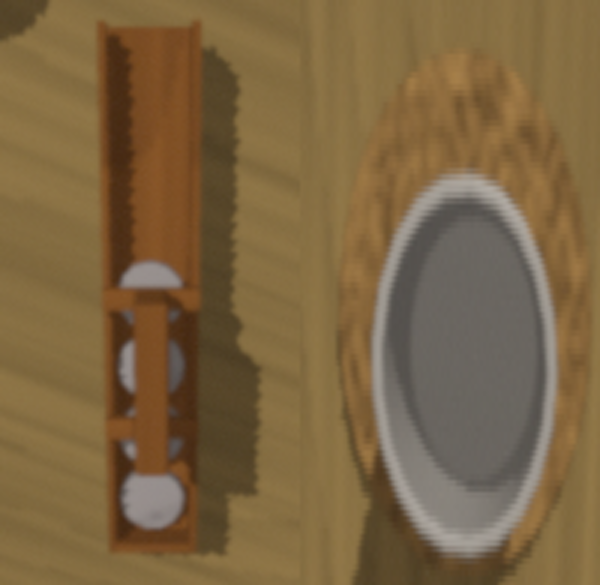

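```bash
python3 - <<'E'
from h import *
import pickle
c=pickle.load(open("w1.pkl","rb"));w=pickle.load(open("w0.pkl","rb"))
n=onz("wrist",(319.85,67.5),.03,c);t=onz("wrist",(321.3,244),.03,c);H=onz("wrist",(320.3,187.3),.076,c)
d=n-t;print(n,t,np.linalg.norm(d),np.degrees(np.arctan2(d[1],d[0])),(n+t)/2,"handle",H)
print([onz("wrist",p,.076,c).round(4) for p in((320.3,157),(320.3,217.7))])
print(tri(ray("top",(245.48,198.17)),ray("wrist",(304.3,125.75),w)),onz("wrist",(304.3,125.75),.108,w))
for z in(.108,.12,.13):
    print(z,np.linalg.norm(onz("wrist",(274,126),z,w)-onz("wrist",(335,126),z,w)))
s=bot.observe();print(s["position"])
E
```

```text
[ 0.62825678 -0.16970438  0.03      ] [ 0.44516337 -0.24639001  0.03      ] 0.19850411303461007 22.725562673926 [ 0.53671008 -0.20804719  0.03      ] handle [ 0.52208249 -0.21341112  0.076     ]
[array([ 0.5499, -0.202 ,  0.076 ]), array([ 0.4923, -0.2256,  0.076 ])]
(array([0.5020476 , 0.25800341, 0.11179691]), np.float64(0.0017768204243886782)) [0.5010869  0.25822924 0.108     ]
0.108 0.0667846517498851
0.12 0.06436447336786544
0.13 0.06234765804951569
[ 0.51621819 -0.21778151  0.17792077]
```

```bash
python3 - <<'E'
from h import *
s=bot.observe();print(s["position"],s["tool_rot"],s["qd"],s["clock"])
plan([((.520,-.2138,.09),down(.394),4),((.520,-.2138,.043),down(.394),4)],0,4)
E
```

```text
[ 0.51621819 -0.21778151  0.17792077] [3.14062145e+00 2.62482307e-03 3.74783150e-01] [-0.03974649 -0.02663255 -0.01140646  0.00046787  0.05529365  0.02581
  0.03199162] 2.7
{"jaw":[0, 0, 0, 0, 0, 0, 0, 0],"dp":[[0.0016, -0.0008, 0.0275], [0.0016, -0.0007, 0.0274], [0.0016, -0.0007, 0.0275], [0.0016, -0.0007, 0.0275], [0.0, 0.0, 0.0147], [0.0, 0.0, 0.0147], [0.0, 0.0, 0.0147], [0.0, 0.0, 0.0146]],"rotation":[[0.0001, 0.0002, -0.0015], [0.0001, 0.0002, -0.0016], [0.0, 0.0002, -0.0015], [0.0001, 0.0002, -0.0015], [0.0, 0.0, 0.0], [0.0, 0.0, 0.0], [0.0, 0.0, 0.0], [0.0, 0.0, 0.0]]}
```

Emit:
{"method": "move_arm", "body": {"jaw": [0,0,0], "dp": [[0,0,0],[0,0,0],[0,0,0]], "rotation": [[0,0,0],[0,0,0],[0,0,0]]}}

```text
clock: 3.08
position: [0.5192, -0.2116, 0.1799]
tool_rot: [-3.141, -0.001, 0.391]
force: [-1.3, -0.3, 0.7]
grip_width: 0.0857
```

```bash
python3 - <<'E'
from h import *
s=bot.observe();print(s["position"],s["tool_rot"],s["qd"].round(4),s["clock"])
plan([((.520,-.2138,.09),down(.394),4),((.520,-.2138,.043),down(.394),4)],0,4)
E
```

```text
[ 0.51916534 -0.21155851  0.17992638] [-3.14144095e+00 -5.72027021e-04  3.90554021e-01] [ 0.0025 -0.0017  0.0019  0.0012  0.0006  0.0007  0.0012] 3.075
{"jaw":[0, 0, 0, 0, 0, 0, 0, 0],"dp":[[0.0, 0.0008, 0.0281], [-0.0001, 0.0007, 0.0281], [0.0, 0.0008, 0.0281], [-0.0001, 0.0007, 0.0281], [0.0, 0.0, 0.0147], [0.0, 0.0, 0.0147], [0.0, 0.0, 0.0147], [0.0001, 0.0, 0.0147]],"rotation":[[0.0, 0.0, -0.0003], [0.0, -0.0001, -0.0002], [0.0, 0.0, -0.0003], [0.0, -0.0001, -0.0003], [0.0, 0.0, 0.0], [0.0, 0.0, 0.0], [0.0, 0.0, 0.0], [0.0, 0.0, 0.0]]}
```

Emit:
{"method": "move_arm", "body": {"jaw": [0,0,0,0,0,0,0,0,0,0], "dp": [[0.0,0.0008,0.0281],[0.0,0.0007,0.0281],[0.0,0.0008,0.0281],[0.0,0.0007,0.0281],[0.0,0.0,0.0147],[0.0,0.0,0.0147],[0.0,0.0,0.0147],[0.0,0.0,0.0147],[0,0,0],[0,0,0]], "rotation": [[0.0,0.0,0.0],[0.0,0.0,0.0],[0.0,0.0,0.0],[0.0,0.0,0.0],[0.0,0.0,0.0],[0.0,0.0,0.0],[0.0,0.0,0.0],[0.0,0.0,0.0],[0.0,0.0,0.0],[0.0,0.0,0.0]]}}

```text
clock: 4.32
position: [0.5197, -0.2149, 0.043]
tool_rot: [3.141, -0.0, 0.388]
force: [0.3, -0.3, 0.0]
grip_width: 0.0854
```

Emit:
{"method": "move_arm", "body": {"jaw": [120,170,200,220,240,255,255,255], "dp": [[0,0,0],[0,0,0],[0,0,0],[0,0,0],[0,0,0],[0,0,0],[0,0,0],[0,0,0]], "rotation": [[0,0,0],[0,0,0],[0,0,0],[0,0,0],[0,0,0],[0,0,0],[0,0,0],[0,0,0]], "squeeze": 80}}

```text
clock: 5.32
position: [0.5196, -0.2148, 0.0427]
tool_rot: [3.142, 0.0, 0.388]
force: [0.2, 0.6, 0.7]
grip_width: -0.0002
```

```bash
python3 - <<'E'
from h import *
s=bot.observe();print(s["position"],s["tool_rot"],s["qpos"],s["clock"],s["force"],s["moment"])
E
```

```text
[ 0.51957327 -0.21477379  0.0427433 ] [3.14158411e+00 5.01477775e-05 3.88497432e-01] [-0.06920412  0.70337797  0.51536389  1.90289211 -0.53522285  0.67504884
 -0.41018309] 5.325 [0.1782204  0.58073467 0.72526328] [-0.03470024  0.04016122  0.01738772]
```

```bash
python3 - <<'E'
from h import *
a=grab_frame("wrist");s=grab_frame("scene");t=grab_frame("top")
cv2.imwrite("pics/t2.png",t)
o=np.zeros((560,800,3),np.uint8);o[:250,:400]=cv2.resize(a,(400,250))
o[250:,:450]=cv2.resize(s[240:360,160:334],(450,310),interpolation=2);o[:,450:]=cv2.resize(t[120:260,390:478],(350,560),interpolation=2)
cv2.imwrite("pics/m2.png",o)
E
```

```text
(no output)
```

View pics/m2.png

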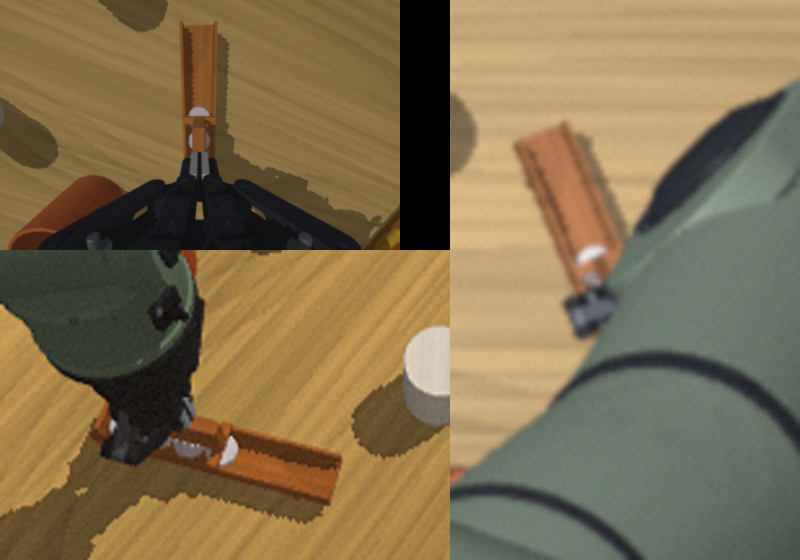

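Emit:
{"method": "move_arm", "body": {"jaw": [255,255,255,255], "dp": [[0,0,-0.006],[0,0,-0.006],[0,0,0],[0,0,0]], "rotation": [[0,0,0],[0,0,0],[0,0,0],[0,0,0]]}}

```text
clock: 5.98
position: [0.5196, -0.2147, 0.0524]
tool_rot: [-3.142, -0.0, 0.389]
force: [0.0, -0.1, 0.2]
grip_width: -0.0002
```

```bash
python3 - <<'E'
from h import *
for i in range(3):
    s=bot.observe();print(s["position"],s["clock"],s["force"],s["moment"],s["grip_width"])
    if i==0:a=grab_frame("wrist")
    if i==1:b=grab_frame("scene")
o=np.hstack([cv2.resize(a[190:310,250:390],(467,400),interpolation=2),cv2.resize(b[260:360,160:243],(333,400),interpolation=2)])
cv2.imwrite("pics/m3.png",o)
E
```

```text
[ 0.51961832 -0.21467753  0.05236239] 5.975 [ 0.02831287 -0.12674285  0.18240185] [-0.00132837  0.03454703 -0.0130956 ] -0.00018537163335784388
[ 0.5195615  -0.21471253  0.05228941] 6.025 [ 0.13708534 -0.63804312 -0.00688576] [ 0.03182628 -0.02606093  0.03922554] 0.00012054636945853674
[ 0.51954482 -0.21475168  0.05225998] 6.075 [-0.83651382 -0.83851384 -0.09213518] [ 0.00376328  0.08215847 -0.00019297] -0.00038036888912492507
```

View pics/m3.png

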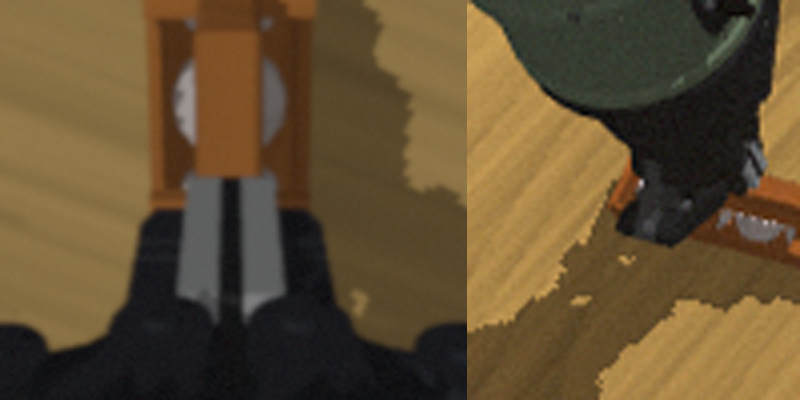

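```bash
python3 - <<'E'
from h import *
s=bot.observe();p=s["position"];q=R.from_euler("xyz",s["tool_rot"])
print("wrist tcp",proj("wrist",p),"grasp",proj("wrist",p-q.apply([0,0,.019])),"scene tcp",proj("scene",p), "grasp",proj("scene",p+[0,0,.019]))
u=np.array([np.cos(.394),np.sin(.394),0]);c=np.array([.5385,-.2062,0])
for n in("wrist","scene"):
    for x,z in((-50,76),(10,76),(10,36),(-45,36),(-100,30),(100,30),(100,14)):print(n,x,z,proj(n,c+u*x/1000+[0,0,z/1000]).round(1))
print(np.array(calibration("wrist")["T"]).round(4), q.as_matrix().round(3))
E
```

```text
wrist tcp [318.82324155 231.3377215 ] grasp [318.80304653 243.82857494] scene tcp [231.46267271 308.90952788] grasp [229.65741011 305.7521454 ]
wrist -50 76 [318.  290.7]
wrist 10 76 [317.4 196.7]
wrist 10 36 [317.7 180.2]
wrist -45 36 [318.1 253. ]
wrist -100 30 [318.5 310.6]
wrist 100 30 [317.   33.7]
wrist 100 14 [317.2  39.8]
scene -50 76 [215.6 301.1]
scene 10 76 [244.  308.5]
scene 10 36 [247.1 314.9]
scene -45 36 [222.1 308.3]
scene -100 30 [198.4 302.9]
scene 100 30 [289.3 326.9]
scene 100 14 [289.7 329.1]
[[ 3.799e-01 -8.826e-01 -2.770e-01  5.900e-01]
 [-9.250e-01 -3.628e-01 -1.129e-01 -1.859e-01]
 [-9.000e-04  2.991e-01 -9.542e-01  2.312e-01]
 [ 0.000e+00  0.000e+00  0.000e+00  1.000e+00]] [[ 0.925  0.379 -0.   ]
 [ 0.379 -0.925 -0.   ]
 [-0.    -0.    -1.   ]]
```

```bash
python3 - <<'E'
from h import *
m2=cv2.imread("pics/m2.png")
def f(im,name,x0,x1,y0,y1):
    h=cv2.cvtColor(im,cv2.COLOR_BGR2HSV);m=cv2.inRange(h,(3,120,50),(13,255,255))[y0:y1,x0:x1]
    ys,xs=np.where(m>0);print(name,ys.min()+y0,ys.max()+y0,xs.min()+x0,xs.max()+x0, "nose row width",[ (np.where(m[r])[0].min()+x0,np.where(m[r])[0].max()+x0) for r in (20,60)])
a=grab_frame("wrist");cv2.imwrite("pics/w4.png",a);s=grab_frame("scene");cv2.imwrite("pics/s4.png",s)
f(cv2.resize(m2[:250,:400],(640,400)),"m2",270,370,20,190)
f(a,"now",270,370,20,190)
s2=cv2.resize(m2[250:560,:450],(174,120));
f(s2,"sc2",75,140,60,118);f(s[240:360,160:334],"scnow",75,140,60,118)
E
```

```text
Traceback (most recent call last):
ValueError: zero-size array to reduction operation minimum which has no identity
```

```bash
python3 - <<'E'
from h import *
m2=cv2.imread("pics/m2.png");a=cv2.imread("pics/w4.png")
s=grab_frame("scene") 
A=cv2.resize(m2[:250,:400],(640,400))[0:300,230:410]
o=np.hstack([A,a[0:300,230:410],])
o=cv2.resize(o,None,fx=1.2,fy=1.2)
o2=cv2.resize(s[240:360,160:334],(367,253),interpolation=2)
o=np.hstack([o,np.vstack([o2,np.zeros((o.shape[0]-253,367,3),np.uint8)])])
cv2.imwrite("pics/m4.png",o);print(o.shape)
E
```

```text
(360, 799, 3)
```

View pics/m4.png

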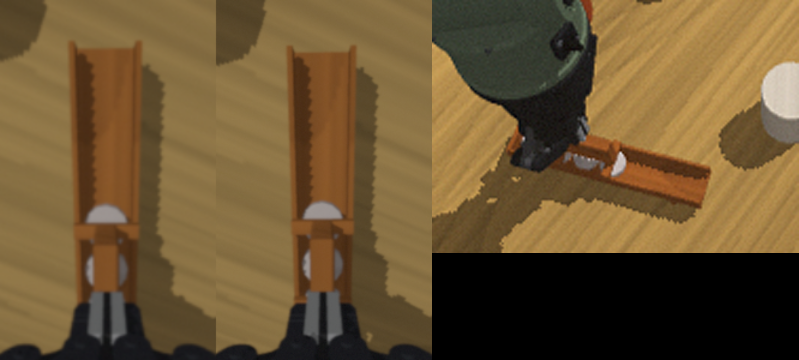

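```bash
python3 - <<'E'
from h import *
for v in(298,301,305):print(tri(ray("wrist",(319,243)),ray("scene",(231,v))))
print(bot.observe()["position"])
E
```

```text
(array([ 0.53108504, -0.20793465,  0.10865361]), np.float64(0.00985149560334674))
(array([ 0.52791488, -0.2101431 ,  0.09616306]), np.float64(0.005646972326836717))
(array([ 0.5238798 , -0.21317531,  0.07974598]), np.float64(0.00014394376454654253))
[ 0.51951862 -0.2147286   0.05225557]
```

Emit:
{"method": "move_arm", "body": {"jaw": [200,150,80,0,0,0], "dp": [[0,0,0],[0,0,0],[0,0,0],[0,0,0],[0,0,0],[0,0,0]], "rotation": [[0,0,0],[0,0,0],[0,0,0],[0,0,0],[0,0,0],[0,0,0]]}}

```text
clock: 6.98
position: [0.5196, -0.2147, 0.0523]
tool_rot: [3.142, -0.0, 0.389]
force: [-0.5, -0.9, 0.8]
grip_width: 0.0853
```

Emit:
{"method": "move_arm", "body": {"jaw": [0,0,0,0,0,0], "dp": [[0,0,0.014],[0,0,0.014],[0,0,0.014],[0,0,0.014],[0,0,0],[0,0,0]], "rotation": [[0,0,0],[0,0,0],[0,0,0],[0,0,0],[0,0,0],[0,0,0]], "squeeze": 20}}

```text
clock: 7.72
position: [0.5197, -0.2149, 0.0077]
tool_rot: [3.141, -0.0, 0.388]
force: [-0.1, 0.0, 0.5]
grip_width: 0.0856
```

Emit:
{"method": "move_arm", "body": {"jaw": [60,110,140,150,150], "dp": [[0,0,0],[0,0,0],[0,0,0],[0,0,0],[0,0,0]], "rotation": [[0,0,0],[0,0,0],[0,0,0],[0,0,0],[0,0,0]]}}

```text
clock: 8.35
position: [0.5196, -0.2148, 0.0075]
tool_rot: [3.142, 0.0, 0.389]
force: [-0.7, -0.1, 0.0]
grip_width: 0.0356
```

```bash
python3 - <<'E'
from h import *
s=bot.observe();print(s["position"],s["grip_width"],s["force"],s["moment"],s["clock"])
a=grab_frame("wrist");cv2.imwrite("pics/w5.png",cv2.resize(a[100:340,210:430],(550,600)))
t=grab_frame("scene");o=np.hstack([cv2.resize(a[100:340,210:430],(440,480)),cv2.resize(t[230:350,150:240],(360,480),interpolation=2)]);cv2.imwrite("pics/m5.png",o)
E
```

```text
[ 0.51958963 -0.21476717  0.00754525] 0.03561395454326784 [-0.65226043 -0.12171484  0.02240324] [0.03194643 0.04439277 0.00252597] 8.35
```

View pics/m5.png

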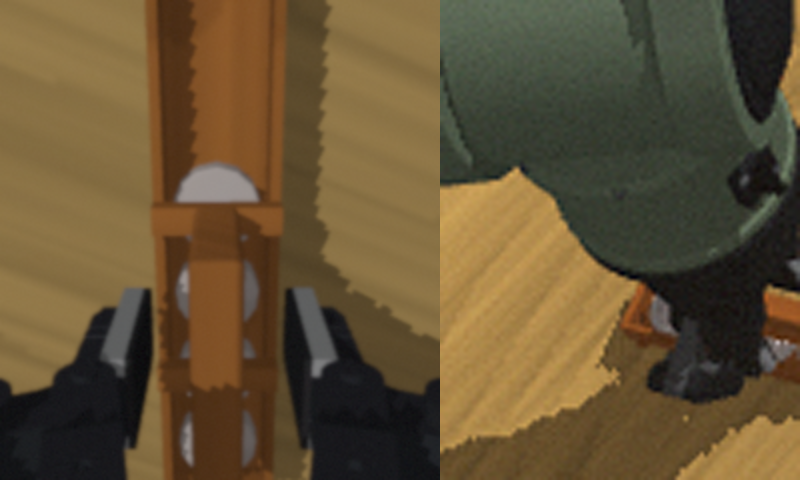

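Emit:
{"method": "move_arm", "body": {"jaw": [180,200,215,230,255,255,255], "dp": [[0,0,0],[0,0,0],[0,0,0],[0,0,0],[0,0,0],[0,0,0],[0,0,0]], "rotation": [[0,0,0],[0,0,0],[0,0,0],[0,0,0],[0,0,0],[0,0,0],[0,0,0]]}}

```text
clock: 9.32
position: [0.5196, -0.2147, 0.0076]
tool_rot: [-3.142, -0.0, 0.389]
force: [-1.0, 1.0, 2.7]
grip_width: 0.012
```

Emit:
{"method": "move_arm", "body": {"jaw": [255,255,255,255,255,255,255], "dp": [[0,0,0],[0,0,0],[0,0,-0.005],[0,0,-0.01],[0,0,-0.01],[0,0,0],[0,0,0]], "rotation": [[0,0,0],[0,0,0],[0,0,0],[0,0,0],[0,0,0],[0,0,0],[0,0,0]], "squeeze": 100}}

```text
clock: 10.2
position: [0.5196, -0.2146, 0.0275]
tool_rot: [-3.142, -0.0, 0.389]
force: [-0.4, 0.7, -2.9]
grip_width: 0.0106
```

```bash
python3 - <<'E'
from h import *
c=calibration("wrist")
s=bot.observe();p=s["position"];print(p,s["tool_rot"],s["grip_width"],s["force"],s["moment"],s["clock"])
q=R.from_euler("xyz",s["tool_rot"]);a=grab_frame("wrist");cv2.imwrite("pics/w6.png",a)
for x,z in((100,30),(100,14),(5,36),(10,76),(74,10)):print(x,z,proj("wrist",p+q.apply([(x+19.5)/1e3,0,-(z-7.6)/1e3]),c).round(1))
print(proj("wrist",p+q.apply([.1195,.018,-.0224]),c),proj("wrist",p+q.apply([.1195,-.018,-.0224]),c))
d=down(0.);pl=[((.5196,-.2147,.165),down(.389),5)]
print("---");plan([((.535,-.18,.165),down(.5),7),((.635,.02,.17),down(1.7),11),((.635,.21,.17),down(2.8),11),((.619,.318,.15),down(3.616),9)],255,3)
E
```

```text
[ 0.51961164 -0.21462298  0.02751721] [-3.14157440e+00 -5.21559910e-05  3.88712791e-01] 0.01060149159454434 [-0.43758424  0.67388471 -2.86429757] [-0.00053813 -0.02669224 -0.03422088] 10.2
100 30 [319.   12.8]
100 14 [319.   22.6]
5 36 [318.7 210.1]
10 76 [318.7 230.4]
74 10 [318.9  77.8]
[357.65359375  12.82170208] [280.30194156  12.74248431]
---
{"jaw":[255, 255, 255, 255, 255, 255, 255, 255, 255, 255],"dp":[[0.005, -0.005, -0.025], [0.005, -0.004, -0.024], [0.005, -0.005, -0.025], [0.005, -0.004, -0.024], [0.005, -0.005, -0.025], [0.005, -0.004, -0.024], [0.006, -0.004, -0.025], [0.021, -0.015, -0.001], [0.022, -0.012, 0.0], [0.024, -0.009, -0.001]],"rotation":[[0.0, 0.0, -0.005], [0.0, 0.0, -0.005], [0.0, 0.0, -0.005], [0.0, 0.0, -0.005], [0.0, 0.0, -0.005], [0.0, 0.0, -0.005], [0.0, 0.0, -0.005], [0.0, 0.0, -0.035], [0.0, 0.0, -0.035], [0.0, 0.0, -0.034]]}
{"jaw":[255, 255, 255, 255, 255, 255, 255, 255, 255, 255],"dp":[[0.024, -0.007, 0.0], [0.025, -0.005, -0.001], [0.025, -0.001, 0.0], [0.026, 0.001, -0.001], [0.025, 0.004, -0.001], [0.024, 0.006, 0.0], [0.024, 0.01, -0.001], [
[... 474 characters left out ...]
.017, 0.0], [0.011, 0.018, 0.0], [0.009, 0.02, 0.0], [0.007, 0.013, 0.003]],"rotation":[[0.0, 0.0, -0.032], [0.0, 0.0, -0.031], [0.0, 0.0, -0.032], [0.0, 0.0, -0.032], [0.0, 0.0, -0.032], [0.0, 0.0, -0.032], [0.0, 0.0, -0.032], [0.0, 0.0, -0.032], [0.0, 0.0, -0.032], [0.0, 0.0, -0.029]]}
{"jaw":[255, 255, 255, 255, 255, 255, 255, 255],"dp":[[0.006, 0.014, 0.003], [0.004, 0.015, 0.002], [0.004, 0.015, 0.003], [0.002, 0.015, 0.003], [0.0, 0.015, 0.003], [-0.001, 0.015, 0.002], [-0.002, 0.015, 0.003], [-0.003, 0.015, 0.003]],"rotation":[[0.0, 0.0, -0.029], [0.0, 0.0, -0.028], [0.0, 0.0, -0.029], [0.0, 0.0, -0.029], [0.0, 0.0, -0.029], [0.0, 0.0, -0.029], [0.0, 0.0, -0.029], [0.0, 0.0, -0.028]]}
```

View pics/w6.png

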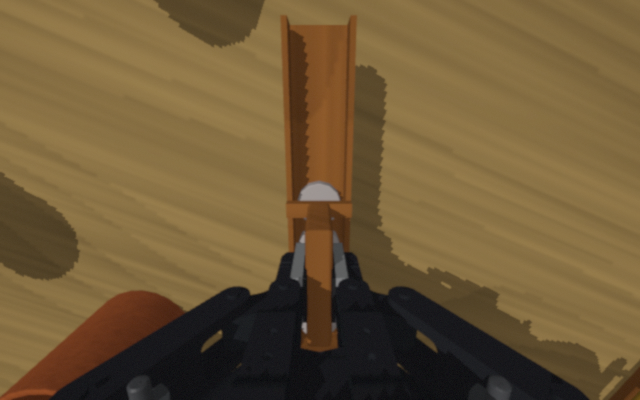

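Emit:
{"method": "move_arm", "body": {"jaw": [255,255,255,255,255,255,255,255,255,255], "dp": [[0.005,-0.005,-0.025],[0.005,-0.004,-0.024],[0.005,-0.005,-0.025],[0.005,-0.004,-0.024],[0.005,-0.005,-0.025],[0.005,-0.004,-0.024],[0.006,-0.004,-0.025],[0.021,-0.015,-0.001],[0.022,-0.012,0.0],[0.024,-0.009,-0.001]], "rotation": [[0.0,0.0,-0.005],[0.0,0.0,-0.005],[0.0,0.0,-0.005],[0.0,0.0,-0.005],[0.0,0.0,-0.005],[0.0,0.0,-0.005],[0.0,0.0,-0.005],[0.0,0.0,-0.035],[0.0,0.0,-0.035],[0.0,0.0,-0.034]]}}

```text
clock: 11.5
position: [0.5634, -0.1247, 0.1683]
tool_rot: [3.141, -0.001, 0.83]
force: [0.2, -0.3, -3.3]
grip_width: 0.0108
```

Emit:
{"method": "move_arm", "body": {"jaw": [255,255,255,255,255,255,255,255,255,255], "dp": [[0.024,-0.007,0.0],[0.025,-0.005,-0.001],[0.025,-0.001,0.0],[0.026,0.001,-0.001],[0.025,0.004,-0.001],[0.024,0.006,0.0],[0.024,0.01,-0.001],[0.023,0.011,0.0],[0.021,0.003,0.0],[0.021,0.005,0.0]], "rotation": [[0.0,0.0,-0.035],[0.0,0.0,-0.035],[0.0,0.0,-0.035],[0.0,0.0,-0.034],[0.0,0.0,-0.035],[0.0,0.0,-0.035],[0.0,0.0,-0.035],[0.0,0.0,-0.034],[0.0,0.0,-0.032],[0.0,0.0,-0.032]]}}

```text
clock: 12.75
position: [0.6351, 0.055, 0.1714]
tool_rot: [3.141, 0.001, 1.903]
force: [0.6, -0.1, -3.5]
grip_width: 0.0104
```

Emit:
{"method": "move_arm", "body": {"jaw": [255,255,255,255,255,255,255,255,255,255], "dp": [[0.021,0.007,0.0],[0.019,0.009,0.0],[0.019,0.011,0.0],[0.017,0.012,0.0],[0.017,0.015,0.0],[0.014,0.016,0.0],[0.013,0.017,0.0],[0.011,0.018,0.0],[0.009,0.02,0.0],[0.007,0.013,0.003]], "rotation": [[0.0,0.0,-0.032],[0.0,0.0,-0.031],[0.0,0.0,-0.032],[0.0,0.0,-0.032],[0.0,0.0,-0.032],[0.0,0.0,-0.032],[0.0,0.0,-0.032],[0.0,0.0,-0.032],[0.0,0.0,-0.032],[0.0,0.0,-0.029]]}}

```text
clock: 14.0
position: [0.6335, 0.2224, 0.1691]
tool_rot: [-3.141, 0.002, 2.896]
force: [0.5, 0.4, -2.5]
grip_width: 0.0107
```

Emit:
{"method": "move_arm", "body": {"jaw": [255,255,255,255,255,255,255,255,255,255], "dp": [[0.006,0.014,0.003],[0.004,0.015,0.002],[0.004,0.015,0.003],[0.002,0.015,0.003],[0.0,0.015,0.003],[-0.001,0.015,0.002],[-0.002,0.015,0.003],[-0.003,0.015,0.003],[0,0,0],[0,0,0]], "rotation": [[0.0,0.0,-0.029],[0.0,0.0,-0.028],[0.0,0.0,-0.029],[0.0,0.0,-0.029],[0.0,0.0,-0.029],[0.0,0.0,-0.029],[0.0,0.0,-0.029],[0.0,0.0,-0.028],[0,0,0],[0,0,0]]}}

```text
clock: 15.25
position: [0.6192, 0.3172, 0.1507]
tool_rot: [-3.14, 0.001, -2.671]
force: [-0.5, -1.3, -2.7]
grip_width: 0.0105
```

```bash
python3 - <<'E'
from h import *
s=bot.observe();p=s["position"];print(p,s["tool_rot"],s["qpos"],s["grip_width"],s["force"],s["clock"])
c=calibration("wrist");a=grab_frame("wrist");t=grab_frame("scene");cv2.imwrite("pics/w7.png",a)
q=R.from_euler("xyz",s["tool_rot"])
for x,z in((100,30),(100,14)):print(x,z,proj("wrist",p+q.apply([(x+19.5)/1e3,0,-(z-7.6)/1e3]),c).round(1))
print("rim",proj("wrist",(.502,.258,.11),c),proj("scene",(.502,.258,.11)))
o=np.hstack([cv2.resize(a[0:250,200:440],(480,500)),cv2.resize(t[80:230,310:406],(320,500),interpolation=2)]);cv2.imwrite("pics/m7.png",o)
E
```

```text
[0.6191997  0.31715333 0.15071261] [-3.14030473e+00  5.52852375e-04 -2.67067205e+00] [-0.43433735  0.68393272 -0.20792916  1.42568845  0.15273854  1.04730545
  1.36853405] 0.010488174012318996 [-0.54098224 -1.25987159 -2.67162954] 15.25
100 30 [318.7  14.1]
100 14 [318.7  23.8]
rim [319.43401121  23.69537717] [355.9053397  147.26036987]
```

View pics/m7.png

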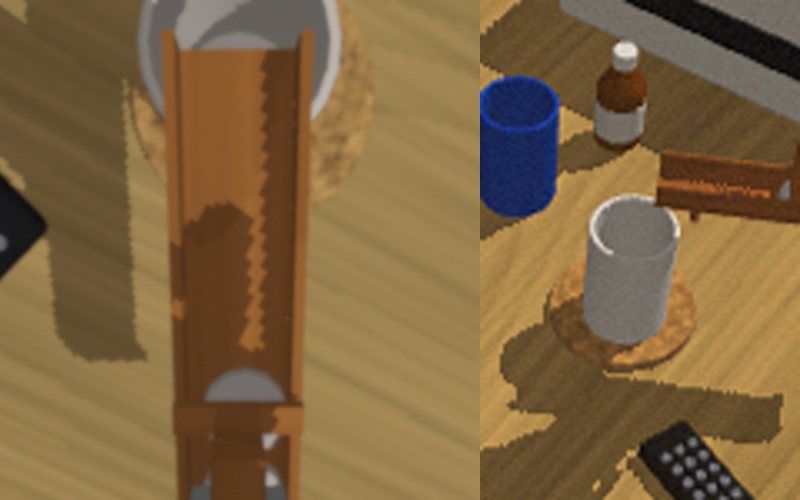

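Emit:
{"method": "move_arm", "body": {"jaw": [255,255,255,255,255,255,255,255,255,255], "dp": [[0,0,0.005],[0,0,0.008],[0,0,0.008],[0,0,0.008],[0,0,0.005],[0,0,0.003],[0,0,0.002],[0,0,0.001],[0,0,0],[0,0,0]], "rotation": [[0,0,0],[0,0,0],[0,0,0],[0,0,0],[0,0,0],[0,0,0],[0,0,0],[0,0,0],[0,0,0],[0,0,0]]}}

```text
clock: 16.6
position: [0.6188, 0.3179, 0.118]
tool_rot: [3.142, 0.0, -2.668]
force: [0.4, -0.4, -2.7]
grip_width: 0.0102
```

```bash
cat > f.py <<'E'
from h import *
F=[];P=[];M=[]
for i in range(6):
    s=bot.observe();F.append(s["force"]);P.append(s["position"]);M.append(s["moment"]);grab_frame("wrist") if i<5 else 0
print("F",np.mean(F,0).round(2),"sd",np.std(F,0).round(2),"M",np.mean(M,0).round(3),"P",np.mean(P,0).round(4),s["tool_rot"].round(4),s["clock"])
E
python3 f.py
```

```text
F [ 0.09 -0.44 -2.91] sd [0.31 0.32 0.23] M [0.004 0.008 0.041] P [0.6188 0.3179 0.118 ] [ 3.1416  0.     -2.6682] 16.85
```

Emit:
{"method": "move_arm", "body": {"jaw": [255,255,255,255,255], "dp": [[0,0,0.0012],[0,0,0.0012],[0,0,0.0012],[0,0,0],[0,0,0]], "rotation": [[0,0,0],[0,0,0],[0,0,0],[0,0,0],[0,0,0]]}}

```text
clock: 17.48
position: [0.6188, 0.3179, 0.115]
tool_rot: [3.142, -0.0, -2.668]
force: [0.3, 0.3, -3.5]
grip_width: 0.0108
```

Emit:
{"method": "move_arm", "body": {"jaw": [255,255,255], "dp": [[0,0,0.0012],[0,0,0],[0,0,0]], "rotation": [[0,0,0],[0,0,0],[0,0,0]]}}

```text
clock: 17.85
position: [0.6188, 0.3179, 0.1141]
tool_rot: [3.142, -0.0, -2.668]
force: [0.3, -0.7, -1.1]
grip_width: 0.0104
```

```bash
python3 f.py
```

```text
F [ 0.11 -0.13 -2.59] sd [0.28 0.35 0.71] M [-0.019 -0.038  0.002] P [0.6188 0.3179 0.1141] [-3.1416e+00 -1.0000e-04 -2.6683e+00] 18.1
```

```bash
cat >> f.py <<'E'
m=np.mean(M,0);print("contact from Fz %.2f  from moment %.2f"%(np.mean(F,0)[2]+2.9,(m[:2]-[.004,.008])@[-.457,.889]/.107))
E
```

Emit:
{"method": "move_arm", "body": {"jaw": [255,255,255], "dp": [[0,0,0.001],[0,0,0],[0,0,0]], "rotation": [[0,0,0],[0,0,0],[0,0,0]]}}

```text
clock: 18.48
position: [0.6188, 0.3179, 0.1133]
tool_rot: [-3.142, -0.0, -2.668]
force: [-1.0, 0.6, -3.3]
grip_width: 0.0106
```

```bash
python3 f.py
```

```text
F [ 0.03  0.38 -3.17] sd [0.57 0.38 0.25] M [ 0.007 -0.004  0.002] P [0.6188 0.3179 0.1133] [-3.1416 -0.     -2.6683] 18.725
contact from Fz -0.27  from moment -0.11
```

No contact yet; continue in 1 mm steps.

Emit:
{"method": "move_arm", "body": {"jaw": [255,255,255], "dp": [[0,0,0.0012],[0,0,0],[0,0,0]], "rotation": [[0,0,0],[0,0,0],[0,0,0]]}}

```text
clock: 19.1
position: [0.6188, 0.3179, 0.1123]
tool_rot: [3.142, -0.0, -2.668]
force: [0.5, 0.2, -2.9]
grip_width: 0.0105
```

```bash
python3 f.py
```

```text
F [-0.1   0.14 -2.81] sd [0.37 0.38 0.35] M [ 0.023 -0.011  0.002] P [0.6188 0.3179 0.1123] [-3.1416 -0.     -2.6682] 19.35
contact from Fz 0.09  from moment -0.23
```

Emit:
{"method": "move_arm", "body": {"jaw": [255,255,255], "dp": [[0,0,0.0012],[0,0,0],[0,0,0]], "rotation": [[0,0,0],[0,0,0],[0,0,0]]}}

```text
clock: 19.73
position: [0.6188, 0.3179, 0.1114]
tool_rot: [-3.142, -0.0, -2.668]
force: [-0.2, 0.1, -2.9]
grip_width: 0.0106
```

```bash
python3 f.py
```

```text
F [-0.18  0.1  -3.24] sd [0.61 0.59 0.31] M [ 0.033 -0.03   0.006] P [0.6188 0.3179 0.1114] [ 3.1416e+00 -1.0000e-04 -2.6682e+00] 19.975
contact from Fz -0.34  from moment -0.44
```

Emit:
{"method": "move_arm", "body": {"jaw": [255,255,255], "dp": [[0,0,0.0012],[0,0,0],[0,0,0]], "rotation": [[0,0,0],[0,0,0],[0,0,0]]}}

```text
clock: 20.35
position: [0.6188, 0.3179, 0.1104]
tool_rot: [3.142, -0.0, -2.668]
force: [-0.3, -1.2, -3.7]
grip_width: 0.0108
```

```bash
python3 f.py
```

```text
F [-0.08 -0.26 -3.19] sd [0.51 0.63 0.39] M [ 0.005 -0.032 -0.007] P [0.6188 0.3179 0.1104] [-3.1416  0.     -2.6682] 20.6
contact from Fz -0.29  from moment -0.33
```

Emit:
{"method": "move_arm", "body": {"jaw": [255,255,255], "dp": [[0,0,0.0012],[0,0,0],[0,0,0]], "rotation": [[0,0,0],[0,0,0],[0,0,0]]}}

```text
clock: 20.98
position: [0.6188, 0.3179, 0.1094]
tool_rot: [3.142, -0.0, -2.668]
force: [-0.0, 0.6, -2.8]
grip_width: 0.0106
```

```bash
python3 f.py
```

```text
F [-0.04  0.36 -2.73] sd [0.7  0.48 0.27] M [ 0.031 -0.006 -0.024] P [0.6188 0.3179 0.1095] [ 3.1416  0.     -2.6682] 21.225
contact from Fz 0.17  from moment -0.24
```

Emit:
{"method": "move_arm", "body": {"jaw": [255,255,255], "dp": [[0,0,0.0012],[0,0,0],[0,0,0]], "rotation": [[0,0,0],[0,0,0],[0,0,0]]}}

```text
clock: 21.6
position: [0.6188, 0.3179, 0.1085]
tool_rot: [3.142, -0.0, -2.668]
force: [0.4, -0.2, -3.9]
grip_width: 0.0101
```

```bash
python3 f.py
```

```text
F [ 0.14  0.18 -3.02] sd [0.36 0.43 0.75] M [-0.    -0.    -0.006] P [0.6188 0.3179 0.1085] [ 3.1416  0.     -2.6682] 21.85
contact from Fz -0.12  from moment -0.05
```

Emit:
{"method": "move_arm", "body": {"jaw": [255,255,255], "dp": [[0,0,0.0012],[0,0,0],[0,0,0]], "rotation": [[0,0,0],[0,0,0],[0,0,0]]}}

```text
clock: 22.22
position: [0.6188, 0.3179, 0.1075]
tool_rot: [-3.142, -0.0, -2.668]
force: [0.2, -0.4, -3.1]
grip_width: 0.0106
```

```bash
python3 f.py
```

```text
F [ 0.29  0.   -3.  ] sd [0.37 0.5  0.09] M [ 0.003 -0.01  -0.002] P [0.6188 0.3179 0.1075] [-3.1416  0.     -2.6682] 22.475
contact from Fz -0.10  from moment -0.15
```

Emit:
{"method": "move_arm", "body": {"jaw": [255,255,255], "dp": [[0,0,0.0012],[0,0,0],[0,0,0]], "rotation": [[0,0,0],[0,0,0],[0,0,0]]}}

```text
clock: 22.85
position: [0.619, 0.318, 0.1068]
tool_rot: [3.142, 0.001, -2.668]
force: [1.3, 1.0, 1.2]
grip_width: 0.0107
```

```bash
python3 f.py
```

```text
F [1.55 1.22 1.9 ] sd [0.67 0.2  0.66] M [ 0.019  0.002 -0.006] P [0.619  0.318  0.1068] [ 3.1416e+00  5.0000e-04 -2.6682e+00] 23.1
contact from Fz 4.80  from moment -0.11
```

Emit:
{"method": "move_arm", "body": {"jaw": [255,255,255,255], "dp": [[0,0,-0.0049],[0,0,-0.0047],[0,0,0],[0,0,0]], "rotation": [[0,-0.0111,0],[0,-0.0111,0],[0,0,0],[0,0,0]]}}

```text
clock: 23.6
position: [0.6185, 0.3177, 0.1139]
tool_rot: [-3.141, 0.068, -2.668]
force: [0.5, -0.6, -1.2]
grip_width: 0.011
```

```bash
python3 f.py
```

```text
F [-0.46 -0.62 -0.14] sd [0.59 0.29 0.62] M [-0.335  0.563  0.01 ] P [0.6185 0.3177 0.1139] [-3.1416  0.069  -2.6682] 23.85
contact from Fz 2.76  from moment 6.06
```

Emit:
{"method": "move_arm", "body": {"jaw": [255,255,255,255], "dp": [[0,0,-0.0047],[0,0,-0.0047],[0,0,0],[0,0,0]], "rotation": [[0,-0.0111,0],[0,-0.0111,0],[0,0,0],[0,0,0]]}}

```text
clock: 24.35
position: [0.6182, 0.3176, 0.1216]
tool_rot: [3.142, 0.139, -2.668]
force: [-0.0, -0.3, -1.7]
grip_width: 0.0104
```

```bash
python3 f.py
```

```text
F [ 0.04 -0.26 -1.22] sd [0.3  0.13 0.49] M [-0.255  0.405  0.008] P [0.6182 0.3176 0.1216] [ 3.1416  0.1392 -2.6683] 24.6
contact from Fz 1.68  from moment 4.40
```

Emit:
{"method": "move_arm", "body": {"jaw": [255,255,255,255], "dp": [[0.0001,0,-0.0045],[0.0001,0,-0.0044],[0,0,0],[0,0,0]], "rotation": [[0,-0.0111,0],[0,-0.0111,0],[0,0,0],[0,0,0]]}}

```text
clock: 25.1
position: [0.617, 0.3169, 0.1286]
tool_rot: [-3.141, 0.208, -2.668]
force: [-1.0, -1.1, -0.5]
grip_width: 0.0105
```

```bash
python3 f.py
```

```text
F [-0.67 -0.52 -0.32] sd [0.35 0.36 0.35] M [-0.422  0.686  0.008] P [0.617  0.317  0.1285] [-3.1416  0.2088 -2.6683] 25.35
contact from Fz 2.58  from moment 7.45
```

Emit:
{"method": "move_arm", "body": {"jaw": [255,255,255,255], "dp": [[0,0,-0.0045],[0,0,-0.0045],[0,0,0],[0,0,0]], "rotation": [[0,-0.0111,0],[0,-0.0111,0],[0,0,0],[0,0,0]]}}

```text
clock: 25.85
position: [0.6156, 0.3162, 0.1356]
tool_rot: [-3.142, 0.278, -2.668]
force: [-1.0, -1.6, -0.5]
grip_width: 0.0103
```

```bash
python3 f.py
```

```text
F [-1.21 -0.7  -0.17] sd [0.24 0.67 0.27] M [-0.549  0.867 -0.004] P [0.6156 0.3163 0.1356] [ 3.1415  0.2785 -2.6683] 26.1
contact from Fz 2.73  from moment 9.50
```

Emit:
{"method": "move_arm", "body": {"jaw": [255,255,255,255], "dp": [[0,0,-0.0046],[0,0,-0.0046],[0,0,0],[0,0,0]], "rotation": [[0,-0.0111,0],[0,-0.0111,0],[0,0,0],[0,0,0]]}}

```text
clock: 26.6
position: [0.6137, 0.3153, 0.1427]
tool_rot: [-3.142, 0.348, -2.668]
force: [-1.1, -1.6, -1.1]
grip_width: 0.0106
```

```bash
python3 f.py
```

```text
F [-1.3  -1.21 -0.14] sd [0.48 0.49 0.64] M [-0.578  0.947 -0.01 ] P [0.6138 0.3153 0.1427] [ 3.1415  0.3484 -2.6684] 26.85
contact from Fz 2.76  from moment 10.29
```

Emit:
{"method": "move_arm", "body": {"jaw": [255,255,255,255], "dp": [[0,0,-0.0047],[0,0,-0.0047],[0,0,0],[0,0,0]], "rotation": [[0,-0.0111,0],[0,-0.0111,0],[0,0,0],[0,0,0]]}}

```text
clock: 27.35
position: [0.6113, 0.3142, 0.1498]
tool_rot: [-3.142, 0.418, -2.668]
force: [-1.9, -0.9, -0.5]
grip_width: 0.0107
```

```bash
python3 f.py
```

```text
F [-1.48 -0.55 -0.48] sd [0.45 0.55 0.31] M [-0.551  0.969  0.012] P [0.6114 0.3141 0.1497] [ 3.1415  0.4182 -2.6683] 27.6
contact from Fz 2.42  from moment 10.35
```

Emit:
{"method": "move_arm", "body": {"jaw": [255,255,255,255], "dp": [[0,0,-0.0048],[0,0,-0.0047],[0,0,0],[0,0,0]], "rotation": [[0,-0.0111,0],[0,-0.0111,0],[0,0,0],[0,0,0]]}}

```text
clock: 28.1
position: [0.6085, 0.3127, 0.1566]
tool_rot: [-3.141, 0.487, -2.668]
force: [-1.4, -1.2, -0.4]
grip_width: 0.0108
```

```bash
cp pics/w7.png pics/w7b.png; python3 f.py; python3 - <<'E'
from h import *
cv2.imwrite("pics/w8.png",grab_frame("wrist"));cv2.imwrite("pics/s8.png",grab_frame("scene"))
E
```

```text
F [-1.47 -0.51 -1.05] sd [0.34 0.44 0.49] M [-0.547  1.049  0.012] P [0.6085 0.3126 0.1566] [ 3.1415  0.4879 -2.6684] 28.35
contact from Fz 1.85  from moment 11.01
```

```bash
cat > cnt.py <<'E'
from h import *
def cnt(a):
    g=a[20:330,290:350].astype(int);m=((g.min(2)>95)&(g.max(2)-g.min(2)<40)).astype(np.uint8)
    n,l,st,c=cv2.connectedComponentsWithStats(m);return [(int(s[4]),(x+[290,20]).round().tolist()) for s,x in zip(st[1:],c[1:]) if s[4]>15]
E
python3 - <<'E'
from cnt import *
for f in("w6","w7","w8"):print(f,cnt(cv2.imread(f"pics/{f}.png")))
E
```

```text
w6 [(597, [319.0, 192.0]), (38, [302.0, 239.0]), (51, [339.0, 279.0]), (31, [304.0, 326.0])]
w7 [(191, [313.0, 22.0]), (387, [322.0, 194.0]), (41, [334.0, 220.0]), (47, [335.0, 239.0]), (41, [304.0, 326.0]), (28, [334.0, 326.0])]
w8 [(168, [318.0, 21.0]), (19, [300.0, 281.0])]
```

Emit:
{"method": "move_arm", "body": {"jaw": [255,255,255,255], "dp": [[0,0,-0.0046],[0,0,-0.0047],[0,0,0],[0,0,0]], "rotation": [[0,-0.0111,0],[0,-0.0111,0],[0,0,0],[0,0,0]]}}

```text
clock: 28.95
position: [0.6061, 0.3102, 0.1622]
tool_rot: [-3.14, 0.548, -2.669]
force: [-2.1, -0.3, -1.8]
grip_width: 0.0106
```

```bash
python3 f.py; python3 - <<'E'
from cnt import *
a=grab_frame("wrist");cv2.imwrite("pics/w9.png",a);print(cnt(a))
E
```

```text
F [-1.57 -0.47 -0.83] sd [0.32 0.21 0.64] M [-0.515  1.06  -0.008] P [0.606  0.3103 0.1621] [-3.1393  0.5485 -2.6685] 29.2
contact from Fz 2.07  from moment 10.96
[(168, [319.0, 21.0])]
```

```bash
python3 - <<'E'
from cnt import *
s=bot.observe();print(s["qpos"].round(3),s["position"],s["tool_rot"],s["clock"])
a=cv2.imread("pics/w9.png");b=grab_frame("scene");cv2.imwrite("pics/s9.png",b);t=grab_frame("top");cv2.imwrite("pics/t9.png",t)
print("jar top region", proj("top",(.502,.258,.11)),proj("scene",(.502,.258,.11)))
E
```

```text
[-0.537  0.434 -0.075  2.026  0.626  0.168  0.855] [0.60593506 0.31028655 0.16213863] [-3.13933749  0.548532   -2.66854292] 29.25
jar top region [245.41273727 198.55045518] [355.9053397  147.26036987]
```

```bash
python3 - <<'E'
from h import *
a=cv2.imread("pics/w9.png");b=cv2.imread("pics/s9.png");t=cv2.imread("pics/t9.png")
o=np.zeros((600,800,3),np.uint8)
o[:,:400]=cv2.resize(a[0:360,200:440],(400,600));o[:360,400:]=cv2.resize(b[110:218,320:440],(400,360),interpolation=2);o[360:,400:]=cv2.resize(t[165:237,205:325],(400,240),interpolation=2)
cv2.imwrite("pics/m9.png",o)
E
```

```text
(no output)
```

View pics/m9.png

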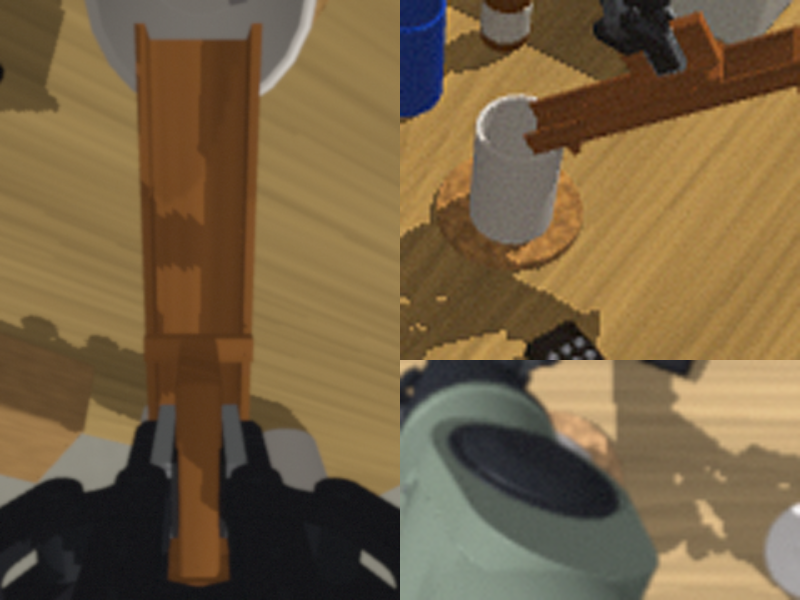

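```bash
python3 - <<'E'
from h import *
b=cv2.imread("pics/s9.png")
s=bot.observe();p=s["position"];q=R.from_euler("xyz",s["tool_rot"])
P=lambda n,x,y,z:proj(n,p+q.apply([(x+19.5)/1e3,-y/1e3,-(z-7.6)/1e3]))
for x in(-92,-85,-75,-65,-55,-45,30,60):
    for z in(14,22):
        row=[]
        for y in(-10,-5,0,5,10):
            u=P("scene",x,y,z).round().astype(int);row.append((u.tolist(),b[u[1],u[0]].tolist()))
        print(x,z,row)
E
```

```text
-92 14 [([438, 125], [28, 67, 119]), ([438, 126], [27, 68, 118]), ([438, 128], [27, 60, 110]), ([438, 130], [21, 43, 70]), ([438, 131], [26, 48, 82])]
-92 22 [([437, 122], [28, 52, 89]), ([437, 124], [25, 51, 83]), ([437, 126], [20, 49, 85]), ([437, 127], [30, 54, 92]), ([437, 129], [25, 49, 83])]
-85 14 [([435, 126], [29, 53, 90]), ([435, 127], [28, 55, 90]), ([435, 129], [28, 59, 100]), ([435, 130], [22, 47, 77]), ([435, 132], [19, 46, 82])]
-85 22 [([433, 123], [27, 51, 86]), ([433, 125], [26, 52, 88]), ([433, 126], [25, 51, 86]), ([433, 128], [27, 51, 86]), ([433, 130], [32, 61, 100])]
-75 14 [([430, 127], [21, 44, 83]), ([430, 129], [27, 51, 86]), ([430, 130], [25, 60, 101]), ([430, 132], [22, 40, 72]), ([430, 133], [26, 46, 77])]
-75 22 [([429, 125], [25, 50, 82]), ([429, 126], [24, 49, 85]), ([429, 128], [25, 50, 86]), ([429, 129], [29, 52, 89]), ([429, 131], [30, 56, 94])]
-65 14 [([426, 128], [21, 46, 82]), ([426, 130], [26, 49, 83]), ([426, 131], [25, 57, 93]), ([426, 133], [20, 42, 70]), ([426, 134], [20, 45, 76])]
-65 22 [([425, 126], [23, 43, 78]), ([425, 127], [26, 50, 
[... 576 characters left out ...]
16, 130], [38, 79, 142]), ([416, 131], [35, 81, 146]), ([416, 133], [32, 69, 120]), ([416, 134], [31, 66, 115])]
30 14 [([387, 139], [26, 50, 85]), ([387, 141], [21, 49, 87]), ([386, 142], [26, 52, 85]), ([386, 144], [19, 41, 80]), ([386, 145], [26, 49, 85])]
30 22 [([385, 137], [25, 50, 84]), ([385, 138], [22, 45, 83]), ([385, 140], [25, 49, 82]), ([385, 141], [25, 49, 86]), ([385, 143], [24, 51, 86])]
60 14 [([375, 142], [25, 49, 87]), ([375, 144], [22, 50, 84]), ([375, 145], [24, 47, 88]), ([375, 147], [17, 42, 74]), ([375, 148], [22, 45, 79])]
60 22 [([374, 140], [27, 50, 88]), ([374, 142], [24, 50, 83]), ([374, 143], [20, 46, 78]), ([373, 145], [23, 52, 90]), ([373, 146], [14, 36, 73])]
```

```bash
python3 - <<'E'
from h import *
b=np.array([.8894,.4571]);n=np.array([-.4571,.8894]);J=np.array([.502,.258])
t=cv2.imread("pics/top0.png")
for l in(-.07,-.045,0,.045,.07):
    print(l,[(proj("top",(*(J+b*d+n*l),0)).round().astype(int).tolist(),t[tuple(proj("top",(*(J+b*d+n*l),0)).round().astype(int)[::-1])].tolist()) for d in(.08,.13,.18,.23,.29)])
q=R.from_euler("xyz",bot.observe()["tool_rot"]);print(bot.observe()["position"])
plan([((.606,.3103,.180),q,3),((.612,.3145,.20),down(-2.667)*R.from_rotvec([0,-.3,0]),4),((.64,.329,.19),down(-2.667),5),((.681,.350,.16),down(-2.667),4),((.681,.350,.05),down(-2.667),6),((.681,.350,.014),down(-2.667),4)],255,4)
E
```

```text
-0.07 [([262, 163], [119, 164, 194]), ([253, 146], [112, 156, 186]), ([245, 130], [111, 153, 180]), ([237, 113], [118, 164, 193]), ([227, 94], [84, 115, 137])]
-0.045 [([253, 167], [120, 164, 196]), ([245, 150], [113, 155, 184]), ([237, 134], [104, 146, 172]), ([228, 118], [116, 161, 190]), ([219, 98], [116, 161, 189])]
0 [([238, 174], [116, 159, 188]), ([230, 158], [121, 168, 197]), ([222, 141], [118, 163, 193]), ([214, 125], [112, 156, 185]), ([204, 106], [113, 155, 184])]
0.045 [([223, 182], [114, 158, 188]), ([215, 165], [118, 164, 192]), ([207, 149], [120, 167, 197]), ([199, 133], [111, 152, 181]), ([189, 113], [121, 167, 197])]
0.07 [([215, 186], [115, 159, 189]), ([207, 170], [119, 165, 194]), ([198, 153], [116, 162, 191]), ([190, 137], [117, 161, 192]), ([181, 117], [112, 154, 182])]
[0.60589864 0.31027254 0.16215787]
{"jaw":[255, 255, 255, 255, 255, 255, 255, 255, 255, 255],"dp":[[-0.0039, 0.0, -0.0063], [-0.0039, 0.0, -0.0063], [-0.0039, -0.0001, -0.0064], [-0.0052, 0.0003, -0.0041], [-0.0049, 0.0003, -0.0045], [-0.0047, 0.0003, -0.0048], [-0.0043, 0.0004, -0.005], [-0.0068
[... 360 characters left out ...]
p":[[-0.0075, 0.0001, 0.0034], [-0.0077, 0.0, 0.003], [-0.0144, 0.0, 0.0094], [-0.0144, 0.0, 0.0093], [-0.0144, -0.0001, 0.0094], [-0.0144, 0.0, 0.0094], [0.0, 0.0, 0.0229], [0.0, 0.0, 0.0229], [0.0, 0.0, 0.0229], [0.0, 0.0, 0.023]],"rotation":[[0.0, 0.0191, 0.0], [0.0, 0.0191, 0.0], [0.0, 0.0, 0.0], [0.0, 0.0, 0.0], [0.0, 0.0, 0.0], [0.0, 0.0, 0.0], [0.0, 0.0, 0.0], [0.0, 0.0, 0.0], [0.0, 0.0, 0.0], [0.0, 0.0, 0.0]]}
{"jaw":[255, 255, 255, 255, 255, 255],"dp":[[0.0, 0.0, 0.0229], [0.0, 0.0, 0.0229], [0.0, 0.0, 0.0112], [0.0, 0.0, 0.0113], [0.0, 0.0, 0.0112], [0.0, 0.0, 0.0113]],"rotation":[[0.0, 0.0, 0.0], [0.0, 0.0, 0.0], [0.0, 0.0, 0.0], [0.0, 0.0, 0.0], [0.0, 0.0, 0.0], [0.0, 0.0, 0.0]]}
```

Emit:
{"method": "move_arm", "body": {"jaw": [255,255,255,255,255,255,255,255,255,255], "dp": [[-0.0039,0.0,-0.0063],[-0.0039,0.0,-0.0063],[-0.0039,0,-0.0064],[-0.0052,0.0003,-0.0041],[-0.0049,0.0003,-0.0045],[-0.0047,0.0003,-0.0048],[-0.0043,0.0004,-0.005],[-0.0068,0.0,0.0047],[-0.0071,0.0,0.0043],[-0.0073,0.0,0.0039]], "rotation": [[0.0,0.0,0.0],[0.0,0.0,0.0],[0.0,0.0,0.0],[-0.0002,0.0198,-0.0001],[-0.0003,0.0198,-0.0002],[-0.0002,0.0197,-0.0001],[-0.0002,0.0198,-0.0001],[0.0,0.0191,0.0],[0.0,0.0191,0.0],[0.0,0.0191,0.0]]}}

```text
clock: 30.6
position: [0.629, 0.3231, 0.1946]
tool_rot: [3.141, 0.119, -2.667]
force: [-0.0, 0.8, -1.9]
grip_width: 0.0107
```

Emit:
{"method": "move_arm", "body": {"jaw": [255,255,255,255,255,255,255,255], "dp": [[-0.0075,0.0001,0.0034],[-0.0077,0.0,0.003],[-0.0144,0.0,0.0094],[-0.0144,0.0,0.0093],[-0.0144,0,0.0094],[-0.0144,0.0,0.0094],[0,0,0],[0,0,0]], "rotation": [[0.0,0.0191,0.0],[0.0,0.0191,0.0],[0.0,0.0,0.0],[0.0,0.0,0.0],[0.0,0.0,0.0],[0.0,0.0,0.0],[0,0,0],[0,0,0]]}}

```text
clock: 31.6
position: [0.6807, 0.3501, 0.1601]
tool_rot: [-3.142, 0.0, -2.667]
force: [-0.1, 0.0, -1.9]
grip_width: 0.0107
```

```bash
python3 f.py; python3 - <<'E'
from cnt import *
t=grab_frame("top");cv2.imwrite("pics/t10.png",t);a=grab_frame("wrist");cv2.imwrite("pics/w10.png",a);print(cnt(a))
t0=cv2.imread("pics/top0.png")
for im in(t0,t):
    g=im[175:225,222:272].astype(int);m=((g.min(2)>165)&(g.max(2)-g.min(2)<30)).astype(np.uint8);c=max(cv2.findContours(m,0,1)[0],key=len);print(cv2.fitEllipse(cv2.convexHull(c)),m.sum(), im[198-2:201,243:248].mean((0,1)))
plan([((.681,.350,.05),down(-2.667),6),((.681,.350,.014),down(-2.667),4)],255,4)
E
```

```text
F [ 0.05  0.05 -2.6 ] sd [0.35 0.63 0.43] M [ 0.009 -0.004  0.011] P [0.6808 0.35   0.1605] [-3.1415e+00  7.0000e-04 -2.6671e+00] 31.85
contact from Fz 0.30  from moment -0.12
[]
((23.482887268066406, 23.174901962280273), (26.98499870300293, 27.11834144592285), 97.45359802246094) 157 [154.12 154.   156.72]Traceback (most recent call last):
  File "<stdin>", line 5, in <module>
ValueError: max() iterable argument is empty
```

Emit:
{"method": "move_arm", "body": {"jaw": [255,255,255,255,255,255,255,255,255,255], "dp": [[0,0,0.015],[0,0,0.025],[0,0,0.03],[0,0,0.03],[0,0,0.025],[0,0,0.02],[0,0,0.015],[0,0,0.012],[0,0,0.008],[0,0,0.003]], "rotation": [[0,0,0],[0,0,0],[0,0,0],[0,0,0],[0,0,0],[0,0,0],[0,0,0],[0,0,0],[0,0,0],[0,0,0]]}}

```text
clock: 33.2
position: [0.6809, 0.3501, 0.0135]
tool_rot: [-3.142, 0.0, -2.667]
force: [0.4, 0.2, -1.8]
grip_width: 0.01
```

Emit:
{"method": "move_arm", "body": {"jaw": [255,255,255,255,255], "dp": [[0,0,0.002],[0,0,0.001],[0,0,0],[0,0,0],[0,0,0]], "rotation": [[0,0,0],[0,0,0],[0,0,0],[0,0,0],[0,0,0]]}}

```text
clock: 33.83
position: [0.681, 0.3501, 0.0113]
tool_rot: [-3.142, 0.0, -2.667]
force: [0.8, -0.5, -2.6]
grip_width: 0.0105
```

```bash
python3 f.py
```

```text
F [ 0.49 -0.11 -2.52] sd [0.3  0.27 0.27] M [ 0.02  -0.04   0.026] P [0.6809 0.3501 0.0113] [-3.1416e+00  2.0000e-04 -2.6671e+00] 34.075
contact from Fz 0.38  from moment -0.47
```

Still airborne; the grip was at 0.0076, so 3.5 mm to go.

Emit:
{"method": "move_arm", "body": {"jaw": [255,255,255,255,255], "dp": [[0,0,0.0015],[0,0,0.0015],[0,0,0.001],[0,0,0],[0,0,0]], "rotation": [[0,0,0],[0,0,0],[0,0,0],[0,0,0],[0,0,0]]}}

```text
clock: 34.7
position: [0.6809, 0.3501, 0.008]
tool_rot: [-3.142, 0.0, -2.667]
force: [-0.3, 0.3, -2.3]
grip_width: 0.0103
```

```bash
python3 f.py
```

```text
F [ 0.05  0.32 -2.79] sd [0.57 0.39 0.44] M [ 0.032 -0.001 -0.012] P [0.6809 0.3501 0.008 ] [-3.1416e+00  1.0000e-04 -2.6671e+00] 34.95
contact from Fz 0.11  from moment -0.19
```

Emit:
{"method": "move_arm", "body": {"jaw": [255,255,255], "dp": [[0,0,0.001],[0,0,0],[0,0,0]], "rotation": [[0,0,0],[0,0,0],[0,0,0]]}}

```text
clock: 35.33
position: [0.681, 0.3501, 0.0078]
tool_rot: [-3.142, 0.0, -2.667]
force: [-3.6, -1.9, 4.8]
grip_width: 0.0104
```

```bash
python3 f.py
```

```text
F [-3.39 -1.8   5.36] sd [0.53 0.49 0.57] M [-0.38   0.645 -0.004] P [0.681  0.3501 0.0078] [-3.1415e+00  4.0000e-04 -2.6672e+00] 35.575
contact from Fz 8.26  from moment 6.93
```

On the table. Release gently, then go straight up.

Emit:
{"method": "move_arm", "body": {"jaw": [230,200,160,110,60,0,0,0], "dp": [[0,0,-0.0005],[0,0,0],[0,0,0],[0,0,0],[0,0,0],[0,0,0],[0,0,0],[0,0,0]], "rotation": [[0,0,0],[0,0,0],[0,0,0],[0,0,0],[0,0,0],[0,0,0],[0,0,0],[0,0,0]], "squeeze": 20}}

```text
clock: 36.58
position: [0.6809, 0.3501, 0.0076]
tool_rot: [-3.142, 0.0, -2.667]
force: [0.2, 1.0, -0.3]
grip_width: 0.0854
```

Emit:
{"method": "move_arm", "body": {"jaw": [0,0,0,0,0,0,0,0,0,0], "dp": [[0,0,-0.01],[0,0,-0.02],[0,0,-0.03],[0,0,-0.03],[0,0,-0.04],[0,0,-0.05],[0,0,-0.05],[0,0,-0.04],[0,0,0],[0,0,0]], "rotation": [[0,0,0],[0,0,0],[0,0,0],[0,0,0],[0,0,0],[0,0,0],[0,0,0],[0,0,0],[0,0,0],[0,0,0]]}}

```text
clock: 37.83
position: [0.6807, 0.35, 0.2241]
tool_rot: [-3.141, 0.0, -2.667]
force: [0.2, 0.3, -1.0]
grip_width: 0.0855
```

```bash
python3 - <<'E'
from h import *
s=bot.observe();print(s["position"],s["force"],s["grip_width"],s["clock"])
c=calibration("wrist");a=grab_frame("wrist");cv2.imwrite("pics/w11.png",a)
h=cv2.cvtColor(a,cv2.COLOR_BGR2HSV);m=cv2.inRange(h,(3,120,50),(13,255,255));m[:,:270]=0;m[:,370:]=0
k=max(cv2.findContours(m,0,1)[0],key=cv2.contourArea);r=cv2.minAreaRect(k);W=np.array([onz("wrist",p,.03,c)[:2] for p in cv2.boxPoints(r)]);print(r,W.round(3),np.linalg.norm(W-np.roll(W,1,0),axis=1))
# jar interior
p=proj("wrist",(.502,.258,.11),c);print("rim",p)
g=a.astype(int);m=((g.min(2)>110)&(g.max(2)-g.min(2)<40)).astype(np.uint8)
n,l,st,cc=cv2.connectedComponentsWithStats(m)
print([(s_.tolist(),x.round(1).tolist()) for s_,x in zip(st[1:],cc[1:]) if s_[4]>40])
b=cv2.imread("pics/scene0.png");d=grab_frame("scene");cv2.imwrite("pics/s11.png",d)
E
```

```text
[0.68068703 0.34997308 0.22405626] [ 0.22991337  0.26303749 -0.96592762] 0.08548916850202239 37.825
((316.61724853515625, 140.49310302734375), (20.200376510620117, 22.314367294311523), 86.633544921875) [[0.642 0.311]
 [0.628 0.335]
 [0.649 0.348]
 [0.663 0.323]] [0.02485213 0.02763424 0.02482079 0.02819733]
rim [318.55466113 -46.81749628]
[([2, 0, 48, 15, 425], [30.1, 5.5]), ([313, 0, 35, 29, 767], [328.1, 12.4]), ([577, 111, 63, 117, 3350], [615.2, 176.4]), ([0, 212, 155, 155, 10836], [48.9, 291.4]), ([104, 228, 82, 56, 1713], [143.8, 256.0]), ([306, 291, 27, 23, 321], [317.6, 300.2]), ([221, 315, 51, 24, 401], [246.5, 324.7]), ([315, 322, 10, 10, 63], [319.0, 326.3]), ([266, 334, 18, 12, 120], [273.9, 340.2]), ([320, 334, 18, 14, 136], [327.9, 340.4]), ([389, 336, 23, 17, 251], [399.5, 343.2]), ([241, 340, 25, 16, 193], [251.1, 347.1]), ([467, 374, 26, 26, 373], [479.5, 388.4]), ([143, 383, 19, 17, 119], [152.6, 391.6])]
```

```bash
python3 - <<'E'
from h import *
c=calibration("wrist");a=cv2.imread("pics/w11.png")
b=np.array([.8894,.4571])
T=np.array([.681,.350]) # chute x=-19.5 here, +x along -b
for x,z in((100,30),(-100,30),(-85,22),(-55,22),(-20,76),(0,22),(30,14)):
    u=proj("wrist",(*(T-b*(x+19.5)/1e3),z/1e3),c);i=u.round().astype(int);print(x,z,u.round(1),a[i[1],i[0]] if 0<=i[1]<400 else None)
print("z=0 of blob",onz("wrist",(317.6,300.2),0,c),"centre col profile:")
for v in range(40,330,8):print(v,[a[v,u].tolist() for u in(306,312,318,324,330)])
E
```

```text
100 30 [318.5  72.9] [42 73 93]
-100 30 [318.4 231.3] [ 67 113 141]
-85 22 [318.4 219. ] [24 51 82]
-55 22 [318.5 198.2] [ 38  85 134]
-20 76 [318.5 182.1] [ 39  83 132]
0 22 [318.5 157.5] [ 38  81 129]
30 14 [318.5 133.3] [ 43  91 141]
z=0 of blob [0.87062386 0.44605491 0.        ] centre col profile:
40 [[56, 101, 134], [59, 102, 136], [59, 102, 135], [66, 114, 150], [60, 102, 135]]
48 [[52, 90, 119], [57, 99, 133], [64, 111, 147], [58, 104, 138], [56, 100, 132]]
56 [[75, 122, 148], [74, 121, 146], [70, 116, 140], [69, 115, 139], [68, 114, 139]]
64 [[70, 114, 138], [71, 116, 140], [70, 114, 140], [59, 99, 123], [68, 114, 138]]
72 [[44, 75, 98], [42, 72, 91], [40, 70, 87], [42, 70, 88], [67, 112, 136]]
80 [[37, 76, 121], [40, 82, 128], [40, 84, 131], [32, 65, 107], [25, 53, 86]]
88 [[35, 75, 121], [38, 80, 128], [40, 82, 131], [35, 72, 115], [23, 54, 87]]
96 [[36, 75, 119], [38, 80, 127], [40, 83, 131], [35, 74, 119], [28, 53, 89]]
104 [[36, 74, 118], [40, 79, 127], [39, 82, 129], [34, 71, 116], [25, 53, 88]]
112 [[35, 74, 119], [37, 77, 125], [41, 86, 136], [33, 72, 116], [25, 52, 
[... 1454 characters left out ...]
45, 72, 89], [46, 73, 92], [70, 114, 140], [43, 71, 87]]
272 [[86, 91, 95], [86, 92, 95], [85, 90, 95], [68, 82, 92], [43, 73, 90]]
280 [[86, 91, 96], [86, 92, 95], [85, 90, 94], [84, 90, 93], [68, 82, 90]]
288 [[86, 91, 95], [87, 92, 96], [84, 89, 94], [86, 91, 94], [84, 88, 92]]
296 [[127, 134, 139], [158, 164, 170], [157, 165, 170], [137, 144, 150], [84, 89, 92]]
304 [[131, 138, 143], [126, 132, 137], [151, 159, 165], [149, 156, 162], [100, 107, 111]]
312 [[74, 92, 78], [43, 102, 6], [67, 104, 61], [105, 111, 116], [100, 106, 111]]
320 [[30, 67, 14], [25, 64, 1], [99, 105, 108], [99, 106, 110], [99, 105, 110]]
328 [[28, 67, 12], [25, 65, 8], [155, 163, 169], [54, 93, 45], [125, 132, 137]]
```

Emit:
{"method": "move_arm", "body": {"jaw": [0,0,0,0,0,0,0], "dp": [[0.01,0,-0.02],[0.025,0,-0.02],[0.03,0,-0.02],[0.025,0,-0.01],[0.01,0,0],[0,0,0],[0,0,0]], "rotation": [[0,0,0],[0,0,0],[0,0,0],[0,0,0],[0,0,0],[0,0,0],[0,0,0]]}}

```text
clock: 38.8
position: [0.61, 0.3136, 0.2791]
tool_rot: [3.142, -0.0, -2.667]
force: [-0.3, 1.0, 0.6]
grip_width: 0.085
```

```bash
python3 - <<'E'
from h import *
c=calibration("wrist");a=grab_frame("wrist");cv2.imwrite("pics/w12.png",a);d=grab_frame("scene")
print("rim pred",proj("wrist",(.502,.258,.1094),c),"floor",proj("wrist",(.502,.258,.0154),c))
u=proj("wrist",(.502,.258,.1094),c).astype(int)
y0=max(u[1]-60,0);g=cv2.cvtColor(a,cv2.COLOR_BGR2GRAY)[y0:u[1]+60,u[0]-60:u[0]+60]
for r in g[::5,::4]:print(' '.join('%3d'%v for v in r))
t0=cv2.imread("pics/scene0.png")
for n,p in dict(remote=(.656,.146,.018),lid=(.446,.051,.1),mug=(.371,-.117,.09),candle=(.646,-.054,.07),med=(.38,.43,.08)).items():
    v=proj("scene",p).astype(int);s=np.s_[v[1]-12:v[1]+12,v[0]-12:v[0]+12];print(n,v,np.abs(t0[s].astype(int)-d[s]).mean().round(1))
E
```

```text
rim pred [318.44877317  67.64955316] floor [318.46020925  77.16214138]
124 122 108  76  76  78  79  79 107 121 126 118 116 114 119 121 118 115 117 123 122 116 118 121 122 123 120 119 118 118
130  86  79  76  75  72  74  76  79  81 118 127 127 121 121 119 122 119 117 114 116 120 120 117 116 119 121 121 121 118
119  81  84  83  81  81  73  71  72  76  76 119 123 125 126 123 120 123 127 124 120 113 114 117 118 116 114 117 119 121
 79  75  78  82  82  82  82  81  79  72  73  74 116 123 121 123 125 123 120 123 126 127 122 121 118 121 118 113 113 117
 76  75  76  75  76  79  83  82  82  82  79  76  77 116 102  86  80 101 120 121 119 123 125 125 123 121 122 125 123 118
 82  82  79  74  74  73  76  79  81  82  81  81  76  79 108 146 128 112 113 118  98 117 116 119 123 123 121 121 122 122
 81  79  80  81  81  80  73  73  74  77  79 108 165 161 141 130 133 148 166 146 118 115 110 124 117 119 120 121 118 118
 99  76  78  78  80  82  81  80  79  76 151 155 135 133 129 124 121 116 108 118 165 118 124 122 128 127 122 123 122 120
126  81  74  76  77  79  78  80  74 154 148 136 134 131 129 115 109  
[... 1247 characters left out ...]
122
118 121 122 124 128 127 120 118 113 127 121 114 109 114 112 117 122 126 124 116 117 106 124 115 116 122 122 125 121 121
125 125 121 118 121 122 127 129 122 114 115 108 110 125 103 106 112 115 123 126 116  98 128 134 126 124 123 123 119 122
122 122 124 125 122 119 121 120 125 130 121 107 115 109 112 115 112 115 110 110 113 120 116 122 122 122 125 126 123 123
121 125 125 121 123 125 125 119 119 119 123 128 125 116 113 116 106 106 103 113 117 125 123 117 116 121 123 122 125 126
114 115 121 123 126 122 122 125 125 122 117 120 121 127 129 122 120 119 120 123 123 122 123 125 124 119 115 120 123 123
remote [380 229] 3.4
lid [285 192] 18.6
mug [210 228] 4.1
candle [328 281] 3.9
med [352  99] 3.5
```

```bash
python3 - <<'E'
from workcell import workorder
print(workorder.job_done())
E
```

```text
the job is handed in; nothing more can be done
None
```

I emptied the chute into the open jar, stood it on the table behind the jar at about (0.66, 0.34) and let go. I handed the job in at about 39 s; no verdict was given.

**What happened**
- **First grip:** it missed. The real fingertips sat about 4 cm short of the reported tool point, so the fingers closed above the handle. I went lower and gripped it, reading 12 mm.
- **Rest on the rim:** the level chute pressed with about 5 N.
- **Tilt:** I went down in 4° steps, with about 2–3 N vertical load from the rim and up to about 1.8 N sideways. At 31° a wrist joint reached its limit, short of the 35–45° suggested for emptying.

**Last checks**
- **Chute:** the wrist and scene images show the channel empty. The weight fell by about 0.4 N, where four pieces make 0.47 N, so it fits three or four. It stands where I put it and looks level.
- **Jar:** the rim is within a pixel or two of its measured place and looks upright. Pieces show inside, but they overlap, so I did not count four separately.
- **Other things:** remote, mug, candle and medicine look unchanged. The lidded jar's patch of the image differed from the first picture. I put that down to the arm or its shadow and did not check further.

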